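Hold a backing bar in the slot of an engine head

TASK

The slot in the middle of the engine head is to be welded around: take the pliers that lie across it and lay them flat on the blue mat without dropping them, then take the copper bar from its stand by the black handle and lower it upright through the slot until its white line is level with the head's top face. Finish holding the bar still there, in the gripper, without forcing it against the slot's sides; leave the brush, the tin and the steel block alone.

Things in the scene. Friction and masses are not known exactly. Their poses are not given: they have to be found in the camera images.
- head: Grey aluminium two-cylinder engine head, bolted down (does not move), deck face up: 240 mm (its x) by 140 mm (its y), 85 mm high. Origin: centre of its underside, on the bench. The flat deck has two round combustion chambers (68 mm across, 30 mm deep, centred at x = +-68 mm) and between them, in the middle, the narrow slot. z is up.
- slot_mouth (a point): Centre of the slot's mouth, in the plane of the deck, 85 mm above the bench. The slot runs straight down; it is 14 mm wide (along the head's x) and 46 mm long (along the head's y) through the 30 mm thick deck, then opens into a wider cavity (23 by 61 mm) down to the bench.
- bar: Copper backing bar with a black handle, loose, 0.36 to 0.56 kg, standing upright in the stand. Origin: centre of the foot's underside; z runs up the bar. Copper blade 12 mm (x) by 44 mm (y), from z = 0 to 110 mm; its foot is bevelled by 3 mm all round over the lowest 6 mm. A white line (4 mm) round the blade is centred at z = 50 mm. Handle: 20 mm (x) by 40 mm (y), z = 110 to 170 mm. The same either way round.
- bar_grip (a point): Middle of the bar's handle, 140 mm above its foot; the handle is 20 mm thick here along the bar's x.
- stand: Dark steel block, fixed, 60 mm (x) by 90 mm (y), 45 mm high, with a pocket 16 by 48 mm, 33 mm deep, in which the bar stands, blade across x. Origin: centre of its underside.
- pliers: Combination pliers with two red handles, loose, about 0.24 kg, rigid, lying flat across the slot on the deck. 173 mm long, 12 mm thick, 54 mm wide over the handles. Origin: on the underside near the balance point; z up; x points to the jaws: joint block from x = 15 to 45 mm, jaws to 77 mm, handle ends at -96 mm.
- pliers_joint (a point): Middle of the pliers' joint block, 30 mm along x from the origin and 6 mm above the underside; the block is 26 mm wide along y and 30 mm long along x, the best place to grip.
- mat: Blue tool mat, fixed to the bench, 240 mm (x) by 150 mm (y), 4 mm thick. Origin: centre of its underside.
- brush: Bystander: brush with a wooden handle, 200 mm long, lying on the bench. Leave alone.
- tin: Bystander: closed round tin, 60 mm across, 70 mm high. Origin under its centre. Leave alone.
- vblock: Bystander: small steel block with a groove, 50 by 60 mm, 38 mm high. Origin under its centre. Leave alone.
Things that resemble listed ones, but are neither listed nor needed, are in the scene too. There is more than one size of the pliers; the one meant has the size given above.

How it is judged (in metres and radians):
On the way, in this order (a step that is already met when the one before it is completed fails the run):
1. the pliers lie on the mat, let go (x of pliers in the frame of mat between -0.08 and 0.08 m and y of pliers in the frame of mat between -0.06 and 0.06 m and height (world z) of pliers below 0.012 m and angle between pliers's own z axis and vertical below 0.2 rad and linear speed of pliers below 0.03 m/s and contact force between the fingers and pliers below 0.1 N), for 0.2 s.
2. the bar is lifted out of its stand in the fingers (height (world z) of bar above 0.055 m and contact force between the fingers and bar above 2 N), for 0.1 s.
At the end, for the whole second after the job is handed in: Bar held still in the fingers in the slot: white line within 8 mm of deck height, foot within 5 mm of the slot's axis, upright within 4 deg, aligned within 7 deg, under 15 N on the head. Pliers at rest, untouched, flat on the mat (within 80 mm along, 60 mm across of its centre) (all of step 1 and z of bar in the frame of slot_mouth between -0.058 and -0.042 m and horizontal distance between bar and slot_mouth below 0.005 m and angle between bar's own z axis and vertical below 0.07 rad and angle between the y axis of bar and the y axis of head, either way round below 0.12 rad and contact force between the fingers and bar above 2 N and contact force between bar and head below 15 N and linear speed of bar below 0.02 m/s); the arm keeps its last pose, push and grip.
It fails at once if the pliers are dropped or flung (linear speed of pliers above 0.9 m/s and contact force between the fingers and pliers below 0.1 N).
It fails at once if a bystander is disturbed (distance of any of brush, tin, vblock from where it was at the start of the episode above 0.03 m).
It also fails if it takes over 64 s, if anything falls off the work surface, if the arm or the gripper's body presses on something with over 40 N, if the wrist force passes 120 N, or if a joint passes its speed limit or range.

ROBOT

A 6-joint arm with a two-finger parallel gripper is mounted at the origin on the work surface. World frame = base frame: x ahead of the robot, y to its left, z up, the work surface at z = 0. Lengths are in m, angles in degrees, forces in N, time in s.
With the tool pointing down it reaches from about 0.325 to 0.85 m from the base axis. Payload 15.5 kg.
Tool frame: the origin (TCP) lies midway between the tips of the shut fingers; the grasp point (between the pads) lies 19 mm behind it; y points along the fingers, z is the direction in which the jaws open and shut, and the axes are right-handed (so a half turn about y gives the same grasp; the last joint's range is limited). The gripper opens to 91 mm and grips with 3 to 60 N. Pads are 32 mm wide; open, the fingers measure 118 mm over their backs; the gripper's body (76 mm by 178 mm) begins 60 mm behind the grasp point.
Start: joints at [-71.82, 28.281, 77.091, -0, 74.628, -5.472], TCP at [0.251, -0.573, 0.189] pointing down, gripper open.
Joint ranges: [-166.48, 166.48], [-47.26, 123.95], [12.59, 153.08], [-70.14, 250.14], [6.76, 159.57], [-176.63, 176.63]. Speed limits (degrees/s): [108.29, 108.29, 147.25, 172.46, 172.46, 172.46].

INTERFACE

Orientations are given as [roll, pitch, yaw] about the fixed x, y, z axes, in that order (R = Rz(yaw) Ry(pitch) Rx(roll)).
In Python, from rig import manip, snapshot, get_calibration, workorder gives the robot as it stands.
- The arm moves only by the tool drive_tool, never from a script. Its argument "motion" is a list of rows, each a list of 7 numbers: the shift along the tool's x, y, z in m, then the turn, a rotation vector about the tool's x, y, z in degrees, then the opening, from -1 (shut) to 1 (fully open). In form: [[x, y, z, ax, ay, az, hand], ...]. A call has 1 to 5 rows; each row is the pose to reach, as a shift and turn from the pose measured when the call began, along the tool's axes at that moment; what a row does not reach only later rows make up. A row lasts 1/10 s, in which the tool goes at most 50 mm and 8.59 degrees, less where a joint would pass 70% of its speed; a pose out of reach is approached as far as the arm can. A call with a gripper value outside its range is refused whole. The fingers move at their own pace and stop on an object; "newtons" is the grip in N (left out, the last holds). Time passes only in rows, so rows that repeat a pose let the fingers close. It gives the time, the measured TCP pose, the force and the opening at its end, in the units of the state.
- manip.get_state(): the state, without advancing time (a new reading comes with each control period).
- snapshot(name): name is "side" or "top"; returns the picture (480x640x3 uint8, red, green, blue); there is no depth.
- get_calibration(name): a dict with "intrinsics" (3x3 intrinsics, pixels), "dist" ([k1, k2, p1, p2, k3] as OpenCV has them; the pictures are not rectified), "R" (3x3) and "t" (3): a world point X has camera coordinates R X + t. Camera axes: x right, y down, z forward; pixel columns grow to the right and rows downward; lengths in m; the calibration is good to about 2 mm. A picture is of the moment at which its call begins. get_calibration takes no time and is no camera call.
- workorder.hand_in(): hands the job in, once; it reports no verdict.
The state is a dict: "time": time; "joint_positions": joint angles; "joint_vel": joint speeds; "joint_efforts": joint torques, N m; "ee_pos": TCP position; "ee_rot": TCP orientation; "wrist_force": force on the tool from outside, world axes, zero at the start; "wrist_torque": the same for the moment, N m; "width": opening from 0.0 (shut) to 1.0 (fully open).
Only numpy, scipy, OpenCV 4.12 (cv2) and the standard library are available. Lean on these libraries where they do the work, as an engineer would, in place of code of your own. Each camera call takes 0.05 s, during which the arm holds its last target.

## Working session

There is one attempt and no reset: what is moved stays moved. The work goes in short steps, Python scripts to look and compute and a tool call to move; the robot and the scene stay as the last step left them, time stands still between calls to the robot, and variables do not carry over. Pictures are saved under pics/ and viewed, and the job is handed in when it is done.

Besides the shell and the picture viewer there is one more tool, called after "Request:" by a JSON object that holds its "method" and its "body", one argument or row to a line. drive_tool: Moves the arm, as the interface text tells. Its arguments: {"type":"object","properties":{"motion":{"type":"array"},"newtons":{"type":"number"}},"required":["motion"]}

```bash
ls; mkdir -p pics; python3 - <<'E'
from rig import manip, snapshot, get_calibration
import cv2
s=manip.get_state(); print(s)
for n in("side","top"):
    im=snapshot(n); cv2.imwrite(f"pics/{n}0.png",im[:,:,::-1]); c=get_calibration(n); print(n,c)
E
```

```text
pics
{'time': 0.0, 'joint_positions': array([-7.18208646e+01,  2.83141609e+01,  7.71294684e+01,  2.01917997e-05,
        7.46263362e+01, -5.47276351e+00]), 'joint_vel': array([ 0.03279939,  0.02901427, -0.08924687, -0.05982399, -0.07480964,
        0.09982515]), 'joint_efforts': array([-2.56793530e-03, -8.78833151e+01, -3.81852758e+01,  7.06182956e-02,
        5.33998094e-02, -1.54412909e-06]), 'ee_pos': array([ 0.250598  , -0.57210184,  0.1885323 ]), 'ee_rot': array([-9.00696447e+01,  6.69216048e-03, -1.56348111e+02]), 'wrist_force': array([ 0.80121845, -0.71316073, -0.5840791 ]), 'wrist_torque': array([-0.02014152, -0.04196515,  0.04660597]), 'width': 0.9976793125898776}
side {'intrinsics': array([[551.31785767,   0.        , 310.92220289],
       [  0.        , 551.31785767, 247.4600103 ],
       [  0.        ,   0.        ,   1.        ]]), 'dist': array([-0.09355886,  0.        ,  0.        ,  0.        ,  0.        ]), 'R': array([[-0.87862556, -0.4775025 , -0.00291323],
       [-0.25614133,  0.47644262, -0.84106721],
       [ 0.40299968, -0.73823695, -0.54092279]]), 't': array([0.41426987, 0.25852536, 0.96694791])}
top {'intrinsics': array([[440.55635541,   0.        , 313.83944724],
       [  0.        , 440.55635541, 248.55646772],
       [  0.        ,   0.        ,   1.        ]]), 'dist': array([-0.04687667,  0.        ,  0.        ,  0.        ,  0.        ]), 'R': array([[-0.02024279, -0.99958256,  0.02061378],
       [-0.99537075,  0.01821139, -0.0943685 ],
       [ 0.0939537 , -0.02242864, -0.9953239 ]]), 't': array([-0.09129103,  0.54358878,  0.95446349])}
```

View pics/side0.png

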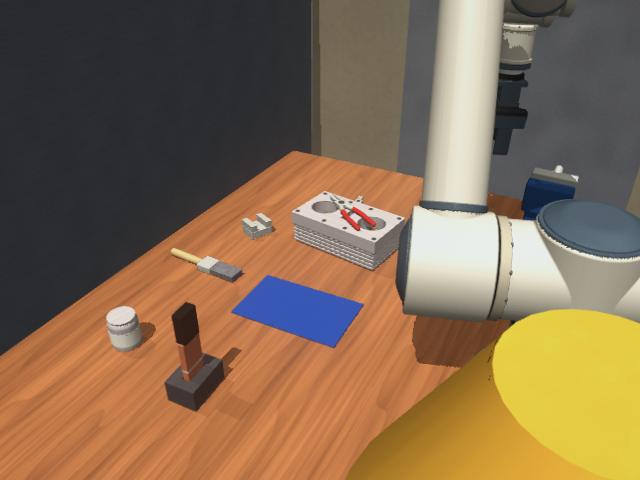

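View pics/top0.png

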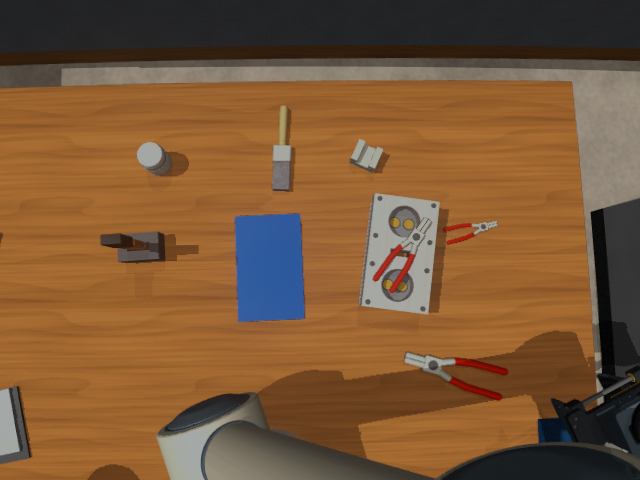

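The top view shows the head at about (400,253) with pliers across it. The mat is at (270,268), the stand and bar at about (140,247), the brush at (282,150), the tin at (153,157) and the steel block at (366,155). A small and a large pair of pliers lie off the head. I'll enlarge the parts I need.

```bash
python3 - <<'E'
import cv2
t=cv2.imread("pics/top0.png"); s=cv2.imread("pics/side0.png")
def crop(im,x,y,w,h,k,n): cv2.imwrite(n,cv2.resize(im[y:y+h,x:x+w],None,fx=k,fy=k,interpolation=cv2.INTER_CUBIC))
crop(t,340,180,110,140,4,"pics/th.png")
crop(t,80,210,110,70,7,"pics/tb.png")
crop(s,150,290,100,120,5,"pics/sb.png")
crop(s,280,180,140,90,5,"pics/sh.png")
E
```

```text
(no output)
```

View pics/th.png

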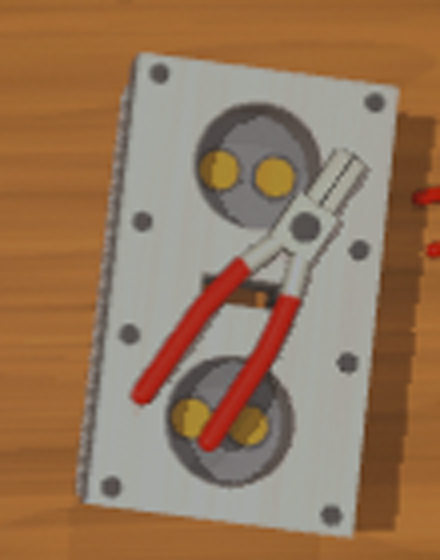

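View pics/tb.png

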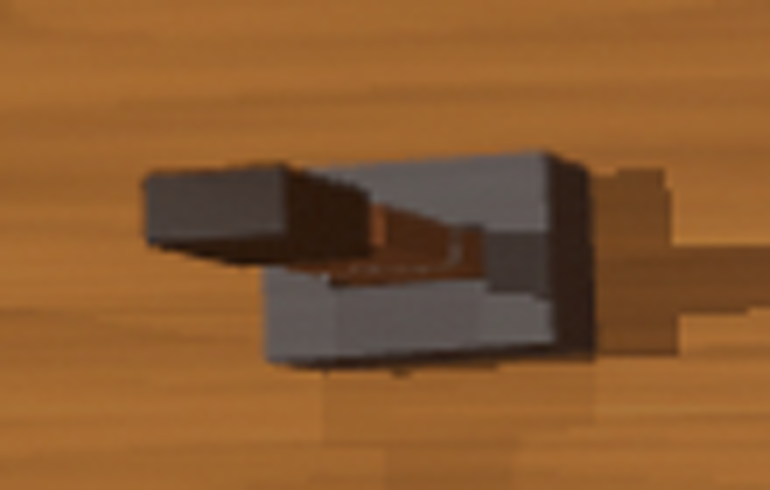

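View pics/sb.png

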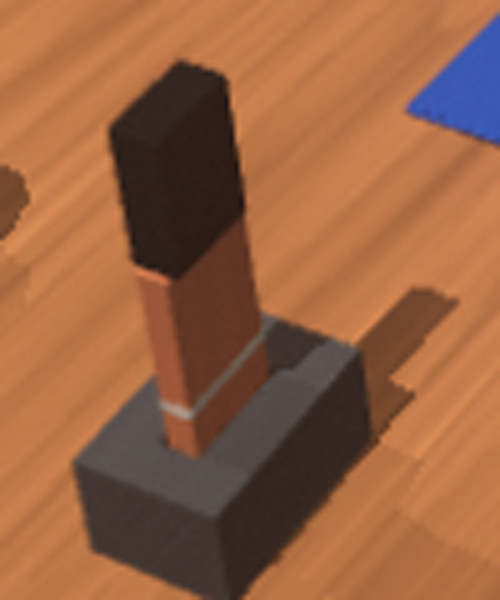

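View pics/sh.png

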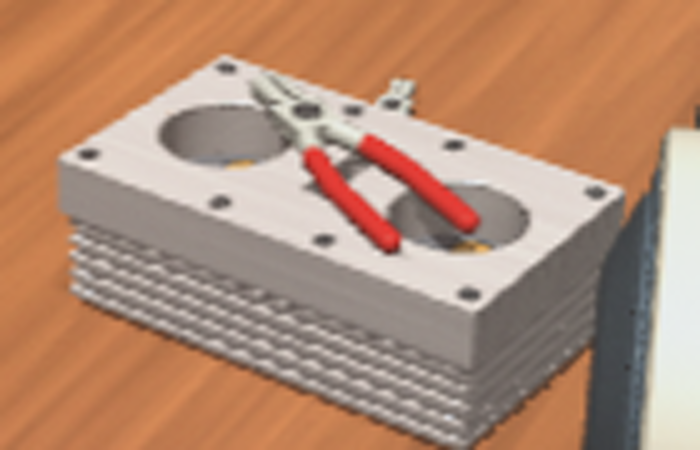

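```bash
cat > h.py <<'E'
import numpy as np, cv2
from rig import get_calibration, manip, snapshot
from scipy.optimize import least_squares
from scipy.spatial.transform import Rotation as Rn
C={n:get_calibration(n) for n in("side","top")}
def proj(n,P):
    c=C[n]; return cv2.projectPoints(np.asarray(P,float).reshape(-1,1,3),cv2.Rodrigues(c["R"])[0],c["t"],c["intrinsics"],c["dist"])[0][:,0]
def onz(n,px,z):
    c=C[n]; u=cv2.undistortPoints(np.array(px,float).reshape(-1,1,2),c["intrinsics"],c["dist"])[:,0]
    d=np.c_[u,np.ones(len(u))]@c["R"]; o=-c["R"].T@c["t"]
    return o+d*((z-o[2])/d[:,2])[:,None]
def cp(x,y,k,pts): return (np.array(pts,float)+.5)/k-.5+[x,y]
def fit(obs,x0):  # obs: list (cam, local pts, px); pose x,y,yaw
    def f(p):
        c,s=np.cos(p[2]),np.sin(p[2]);R=np.array([[c,-s,0],[s,c,0],[0,0,1]])
        return np.concatenate([(proj(n,np.asarray(L)@R.T+[p[0],p[1],0])-px).ravel() for n,L,px in obs])
    r=least_squares(f,x0); return r.x,r.fun.reshape(-1,2)
def save(n,im,box=None,k=1):
    if box: x,y,w,h=box; im=im[y:y+h,x:x+w]
    cv2.imwrite(n,cv2.resize(im,None,fx=k,fy=k,interpolation=cv2.INTER_CUBIC)[:,:,::-1])
E
python3 - <<'E'
from h import *
np.set_printoptions(precision=4,suppress=True)
ht=cp(340,180,4,[(137,53),(399,88),(353,536),(80,500)]); hs=cp(280,180,5,[(222,56),(625,193),(470,312),(58,157)])
a=onz("top",ht,.085); b=onz("side",hs,.085); print(a,b)
for P in(a,b): print([np.linalg.norm(P[i]-P[(i+1)%4]) for i in range(4)],P.mean(0))
pt=cp(340,180,4,[(306,227),(350,160),(140,400),(207,445)])
P=onz("top",pt,.095);print("pliers",P)
ps=cp(280,180,5,[(308,109),(262,80),(390,247),(470,225)])
print(onz("side",ps,.095))
mt=[(235,215),(300,213),(305,319),(239,322)]
m=onz("top",mt,.004);print("mat",m,m.mean(0))
ms=[(268,278),(362,309),(338,340),(233,308)]
m=onz("side",ms,.004);print("mat",m,m.mean(0))
st=cp(80,210,7,[(262,172),(549,152),(553,345),(264,362)])
S=onz("top",st,.045);print("stand",S)
ss=cp(150,290,5,[(75,462),(218,516),(360,348),(262,318)])
print(onz("side",ss,.045))
bt=cp(80,210,7,[(143,175),(285,165),(287,232),(150,243)])
print("bar top",onz("top",bt,.182))
bs=cp(150,290,5,[(110,128),(148,140),(228,80),(182,60)])
print(onz("side",bs,.182))
print("pl",onz("side",cp(150,290,5,[(162,405),(188,414),(268,328)]),.062))
E
```

```text
[[ 0.6529 -0.2307  0.085 ]
 [ 0.6321 -0.3708  0.085 ]
 [ 0.3956 -0.3354  0.085 ]
 [ 0.4176 -0.1931  0.085 ]] [[ 0.6308 -0.3655  0.085 ]
 [ 0.3934 -0.3288  0.085 ]
 [ 0.417  -0.194   0.085 ]
 [ 0.6515 -0.2303  0.085 ]]
[np.float64(0.14170229750384714), np.float64(0.23904746130711052), np.float64(0.14397293569903652), np.float64(0.2383188552678122)] [ 0.5246 -0.2825  0.085 ]
[np.float64(0.24017208270900867), np.float64(0.13681635069830414), np.float64(0.23727498706855524), np.float64(0.13676062807445702)] [ 0.5232 -0.2796  0.085 ]
pliers [[ 0.557  -0.3147  0.095 ]
 [ 0.592  -0.3396  0.095 ]
 [ 0.4685 -0.2245  0.095 ]
 [ 0.4446 -0.2585  0.095 ]]
[[ 0.5572 -0.3165  0.095 ]
 [ 0.5915 -0.3336  0.095 ]
 [ 0.4655 -0.2133  0.095 ]
 [ 0.4411 -0.2491  0.095 ]]
mat [[ 0.6244  0.0768  0.004 ]
 [ 0.6264 -0.0722  0.004 ]
 [ 0.3853 -0.0792  0.004 ]
 [ 0.3816  0.0688  0.004 ]] [ 0.5044 -0.0014  0.004 ]
mat [[ 0.6149 -0.0588  0.004 ]
 [ 0.3805 -0.0584  0.004 ]
 [ 0.3827  0.052   0.004 ]
 [ 0.6223  0.0684  0.004 ]] [0.5001 0.0008 0.004 ]
stand [[0.5796 0.3296 0.045 ]
 [0.5842 0.2393 0.045 ]
 [0.5237 0.2372 0.045 ]
 [0.52   0.3277 0.045 ]]
[[0.5769 0.3301 0.045 ]
 [0.5184 0.3254 0.045 ]
 [0.5239 0.2374 0.045 ]
 [0.5643 0.2421 0.045 ]]
bar top [[0.5608 0.3034 0.182 ]
 [0.5628 0.2649 0.182 ]
 [0.5447 0.264  0.182 ]
 [0.5424 0.301  0.182 ]]
[[0.5574 0.304  0.182 ]
 [0.5429 0.3028 0.182 ]
 [0.5395 0.2666 0.182 ]
 [0.5595 0.2656 0.182 ]]
pl [[0.5552 0.3062 0.062 ]
 [0.5447 0.3052 0.062 ]
 [0.5465 0.2585 0.062 ]]
```

Heights and sizes check out. The deck measures 240x140, the pliers are about 173 long (so these are the right ones), and the stand measures 90x60. Results: head centre (0.524,-0.281) yaw -9°, pliers joint (0.557,-0.315) yaw about -36.5°, mat centre (0.503,0), bar (0.552,0.284) yaw 3°. Next I'll write a helper that turns targets into tool-frame shifts.

```bash
cat > go.py <<'E'
import sys
from h import *
def rel(p,yaw):
    s=manip.get_state()
    R=Rn.from_euler('xyz',s["ee_rot"],degrees=True); T=Rn.from_euler('xyz',[-90,0,yaw],degrees=True)
    d=R.inv().apply(np.array(p)-s["ee_pos"]); rv=(R.inv()*T).as_rotvec(degrees=True)
    print("t",round(s["time"],2),"pos",s["ee_pos"].round(4),"rot",s["ee_rot"].round(2),"F",s["wrist_force"].round(1),"w",round(s["width"],3))
    print("row",d.round(4),rv.round(2))
if __name__=="__main__":
    a=list(map(float,sys.argv[1:])); rel(a[:3],a[3])
E
python3 go.py 0.5565 -0.315 0.17 143.5
```

```text
t 0.1 pos [ 0.2506 -0.5722  0.1886] rot [-9.0060e+01  1.0000e-02 -1.5635e+02] F [-0.3  0.2  0.3] w 0.998
row [-0.3834  0.0188 -0.1128] [6.000e-02 6.015e+01 3.000e-02]
```

Request:
{"method": "drive_tool", "body": {
  "motion": [
    [-0.048,0,-0.014,0,8,0,1],
    [-0.096,0,-0.028,0,16,0,1],
    [-0.144,0,-0.042,0,24,0,1],
    [-0.192,0,-0.056,0,32,0,1],
    [-0.24,0,-0.07,0,40,0,1]
  ]
}}

```text
time: 0.6
ee_pos: [0.4301, -0.4217, 0.1885]
ee_rot: [-90.1, -0.1, 164.5]
wrist_force: [0.3, -1.0, -0.7]
width: 1.003
```

```bash
python3 go.py 0.5565 -0.315 0.17 143.5
```

```text
t 0.6 pos [ 0.4301 -0.4217  0.1885] rot [-9.0070e+01 -6.0000e-02  1.6447e+02] F [ 0.3 -1.  -0.7] w 1.003
row [-0.0932  0.0186 -0.1367] [ 0.06 20.97  0.07]
```

Request:
{"method": "drive_tool", "body": {
  "motion": [
    [-0.028,0.004,-0.04,0,8,0,1],
    [-0.056,0.01,-0.08,0,15,0,1],
    [-0.093,0.0186,-0.137,0,21,0,1],
    [-0.093,0.0186,-0.137,0,21,0,1],
    [-0.093,0.0186,-0.137,0,21,0,1]
  ]
}}

```text
time: 1.1
ee_pos: [0.5581, -0.3119, 0.169]
ee_rot: [-90.1, -0.1, 143.7]
wrist_force: [-0.7, -0.7, -1.0]
width: 0.999
```

```bash
python3 go.py 0.5565 -0.315 0.11 143.5; python3 - <<'E'
from h import *
save("pics/t1.png",snapshot("top"),(340,180,140,140),4)
save("pics/s1.png",snapshot("side"),(270,100,160,150),4)
E
```

```text
t 1.1 pos [ 0.5581 -0.3119  0.169 ] rot [-90.07  -0.15 143.67] F [-0.7 -0.7 -1. ] w 0.999
row [-0.0007  0.059   0.0036] [0.07 0.17 0.15]
```

View pics/t1.png

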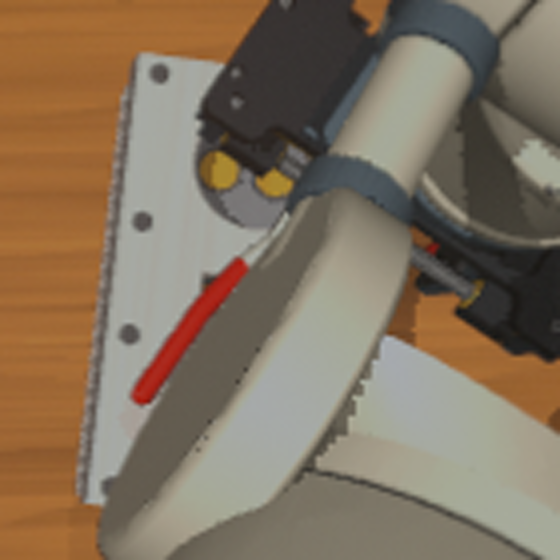

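View pics/s1.png

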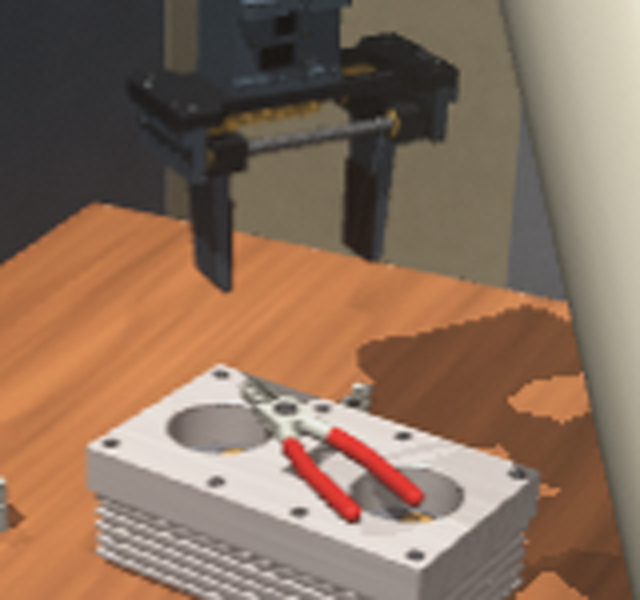

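The side view shows the fingers straddling the joint from above (joint at crop (287,407)), and nothing has been disturbed. I'll go down.

Request:
{"method": "drive_tool", "body": {
  "motion": [
    [0,0.02,0.0036,0,0,0,1],
    [0,0.04,0.0036,0,0,0,1],
    [0,0.06,0.0036,0,0,0,1],
    [0,0.07,0.0036,0,0,0,1],
    [0,0.07,0.0036,0,0,0,1]
  ]
}}

```text
time: 1.7
ee_pos: [0.5526, -0.3175, 0.0985]
ee_rot: [-90.0, -0.3, 143.5]
wrist_force: [0.2, 0.9, 0.2]
width: 0.999
```

```bash
python3 go.py 0.5565 -0.315 0.088 143.5
```

```text
t 1.7 pos [ 0.5526 -0.3175  0.0985] rot [-90.02  -0.25 143.49] F [0.2 0.9 0.2] w 0.999
row [-0.0017  0.0105 -0.0043] [ 0.02 -0.01  0.25]
```

Request:
{"method": "drive_tool", "body": {
  "motion": [
    [-0.0015,0.005,-0.004,0,0,0,1],
    [-0.0015,0.009,-0.004,0,0,0,1],
    [-0.0015,0.0105,-0.004,0,0,0,1],
    [-0.0015,0.0105,-0.004,0,0,0,1]
  ]
}}

```text
time: 2.1
ee_pos: [0.5563, -0.3151, 0.0881]
ee_rot: [-90.0, -0.2, 143.5]
wrist_force: [-0.2, -0.7, 0.1]
width: 0.999
```

```bash
python3 go.py 0.5565 -0.315 0.0875 143.5;  python3 - <<'E'
from h import *
save("pics/s2.png",snapshot("side"),(280,150,130,110),5)
E
```

```text
t 2.1 pos [ 0.5563 -0.3151  0.0881] rot [-90.01  -0.24 143.5 ] F [-0.2 -0.7  0.1] w 0.999
row [-0.0001  0.0006 -0.0002] [0.01 0.   0.24]
```

View pics/s2.png

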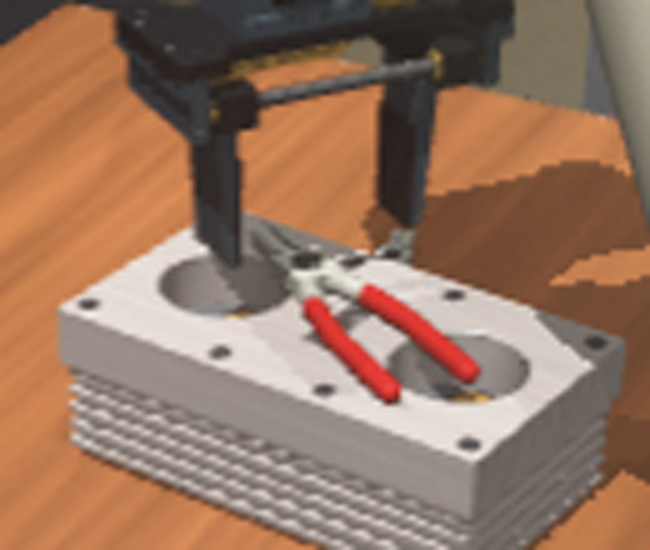

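The fingers are on both sides of the joint block at (305,275), with the tips just above the deck. I'll close them.

Request:
{"method": "drive_tool", "body": {
  "motion": [
    [0,0.0005,0,0,0,0,0.2],
    [0,0.0005,0,0,0,0,-0.2],
    [0,0.0005,0,0,0,0,-0.6],
    [0,0.0005,0,0,0,0,-1],
    [0,0.0005,0,0,0,0,-1]
  ],
  "newtons": 25
}}

```text
time: 2.65
ee_pos: [0.5563, -0.3152, 0.0878]
ee_rot: [-90.0, -0.2, 143.5]
wrist_force: [0.3, 0.2, -0.3]
width: 0.596
```

Request:
{"method": "drive_tool", "body": {
  "motion": [
    [0,0,0,0,0,0,-1],
    [0,0,0,0,0,0,-1],
    [0,0,0,0,0,0,-1]
  ],
  "newtons": 40
}}

```text
time: 2.95
ee_pos: [0.5563, -0.3152, 0.0878]
ee_rot: [-90.0, -0.2, 143.5]
wrist_force: [0.1, -0.3, 0.9]
width: 0.33
```

Request:
{"method": "drive_tool", "body": {
  "motion": [
    [0,0,0,0,0,0,-1],
    [0,0,0,0,0,0,-1],
    [0,0,0,0,0,0,-1],
    [0,0,0,0,0,0,-1]
  ]
}}

```text
time: 3.35
ee_pos: [0.5563, -0.3151, 0.0877]
ee_rot: [-90.0, -0.2, 143.5]
wrist_force: [0.2, -0.3, 0.2]
width: 0.008
```

Request:
{"method": "drive_tool", "body": {
  "motion": [
    [0,-0.01,0,0,0,0,-1],
    [0,-0.02,0,0,0,0,-1],
    [0,-0.035,0,0,0,0,-1],
    [0,-0.05,0,0,0,0,-1],
    [0,-0.05,0,0,0,0,-1]
  ]
}}

```text
time: 3.85
ee_pos: [0.5577, -0.3162, 0.1407]
ee_rot: [-90.0, 0.0, 143.5]
wrist_force: [-0.4, -0.7, 0.4]
width: 0.004
```

```bash
python3 go.py 0.53 0 0.13 180;  python3 - <<'E'
from h import *
save("pics/s3.png",snapshot("side"),(280,120,130,130),5)
E
```

```text
t 3.85 pos [ 0.5577 -0.3162  0.1407] rot [-9.002e+01  1.000e-02  1.435e+02] F [-0.4 -0.7  0.4] w 0.004
row [ 0.2103  0.0107 -0.2377] [ 2.00e-02 -3.65e+01 -2.00e-02]
```

View pics/s3.png

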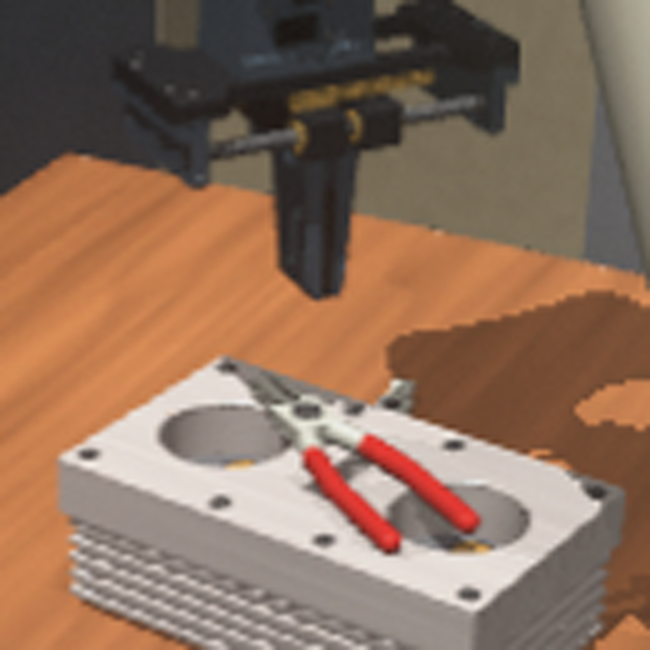

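The fingers closed on nothing (width 0), and the pliers are unmoved. I need to find out where the tips really are compared with the reported TCP.

```bash
python3 - <<'E'
from h import *
print(proj("side",[[.5577,-.3162,.1407]]), cp(280,120,5,[(320,297)]))
print(proj("side",[[.5565,-.315,.097]]), cp(280,180,5,[(308,109)]))
im=snapshot("top"); save("pics/t3.png",im,(340,180,140,140),4)
E
```

```text
[[341.46068179 184.89753343]] [[343.6 179. ]]
[[341.22569883 200.99577334]] [[341.2 201.4]]
```

View pics/t3.png

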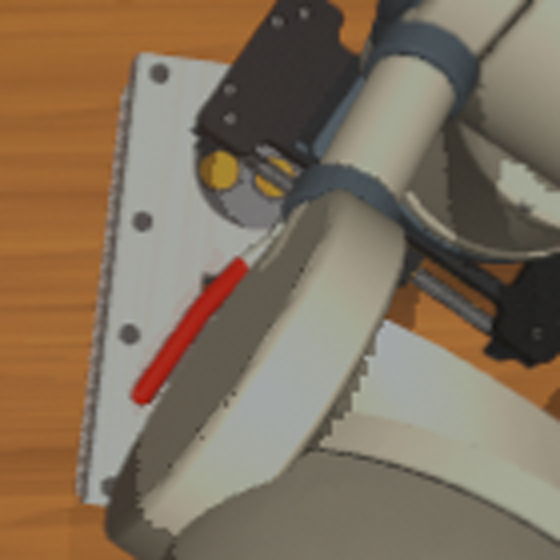

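```bash
python3 - <<'E'
from h import *
s=cv2.imread("pics/side0.png"); cv2.imwrite("pics/s0g.png",cv2.resize(s[60:220,440:600],None,fx=4,fy=4,interpolation=cv2.INTER_CUBIC))
t=cv2.imread("pics/top0.png"); cv2.imwrite("pics/t0g.png",cv2.resize(t[340:480,500:640],None,fx=4,fy=4,interpolation=cv2.INTER_CUBIC))
a=np.radians(-156.35+90); z=np.array([np.cos(a),np.sin(a),0])
p=np.array([.2506,-.5721,.1885]); P=[p,p+z*.0455,p-z*.0455]
print((proj("side",P)-[440,60])*4,(proj("top",P)-[500,340])*4)
E
```

```text
[[215.18594037 378.7320454 ]
 [201.5109265  351.23862327]
 [229.60342981 407.79376775]] [[284.13305947 204.94741612]
 [366.64022749 161.43274841]
 [200.42813878 248.75699279]]
```

View pics/s0g.png

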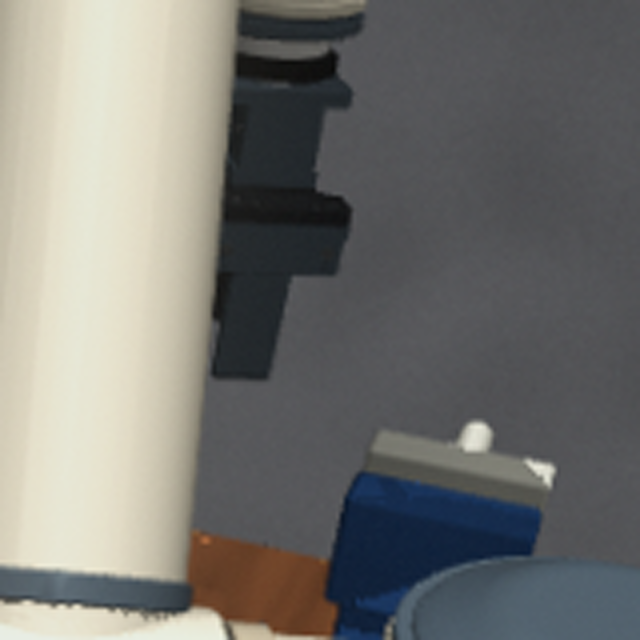

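View pics/t0g.png

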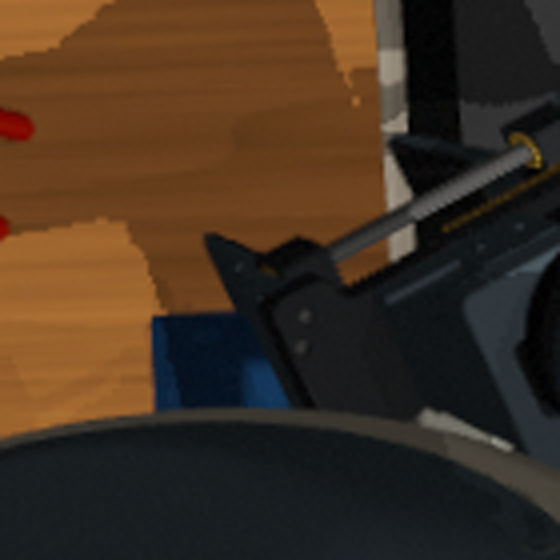

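```bash
python3 - <<'E'
from h import *
np.set_printoptions(precision=1,suppress=True)
def C_(p,yaw,h,dy,box,k,cam):
    R=Rn.from_euler('xyz',[-90,0,yaw],degrees=True)
    L=[[sx*.016,-dy,sz*(h+o)] for sz in(-1,1) for o in(0,.0135) for sx in(-1,1)]
    return (proj(cam,R.apply(L)+p)-box)*k
for dy in(0,.010,.019):
    print(dy); 
    print("side start",C_([.2506,-.5721,.1885],-156.35,.0455,dy,[440,60],4,"side")[:4].tolist())
    print("top start",C_([.2506,-.5721,.1885],-156.35,.0455,dy,[500,340],4,"top").tolist())
    print("s2",C_([.5563,-.3151,.0881],143.5,.0455,dy,[280,150],5,"side").tolist())
    print("s3",C_([.5577,-.3162,.1407],143.5,0,dy,[280,120],5,"side").tolist())
E
```

```text
0
side start [[203.8367433557928, 406.7077238887762], [255.35309031104566, 408.8899310424033], [208.05171047353497, 415.6397579696288], [259.9958869524978, 417.8453488746692]]
top start [[185.53394723694237, 217.27900927322025], [215.2935043860757, 280.2346810120787], [160.46446075754056, 230.27565284531465], [190.24912168904302, 293.33768696715947], [351.8414233432568, 130.332327248841], [381.4028224856861, 192.5357049138638], [376.0993103828323, 117.54158687837526], [405.62693142201897, 179.6283690256173]]
s2 [[210.21214352323966, 275.4379881019793], [238.84670753117632, 303.5883200364076], [185.7536171871203, 280.9596631337233], [214.04548420134546, 309.3101631874785], [370.5917046872713, 239.30804085086095], [401.3638755994293, 266.1594833119881], [393.72720177916165, 234.10716823539275], [424.79169864983646, 260.7732605097897]]
s3 [[292.26593878904595, 311.4791524554829], [322.61537645165674, 337.73811722996527], [267.93350757967147, 316.61220402247494], [297.9492224375579, 343.0586125063303], [292.26593878904595, 311.4791524554829], [322.61537645165674, 337.73811722996527], [31
[... 1746 characters left out ...]
66661936636956, 188.13555034459205]]
s2 [[210.5090284093373, 241.56110283842906], [239.36544598539285, 269.2956657030113], [185.87122872630232, 247.00132538414934], [214.3794495832509, 274.93429080753003], [372.0253855599495, 205.98810813250225], [403.05208347196526, 232.43622295904956], [395.3191728959641, 200.87088660416953], [426.6424227038962, 227.13556793093943]]
s3 [[293.1587091813981, 276.5520144714364], [323.75421332222174, 302.3529686640592], [268.65173808071575, 281.59291127401957], [298.90836343919716, 307.57890616074434], [293.1587091813981, 276.5520144714364], [323.75421332222174, 302.3529686640592], [317.4846273987714, 271.5534741780226], [348.41187868619784, 297.171361718444]]
```

```bash
python3 - <<'E'
from h import *
im=snapshot("side"); save("pics/s4.png",im,(310,120,80,75),9)
E
```

```text
(no output)
```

View pics/s4.png

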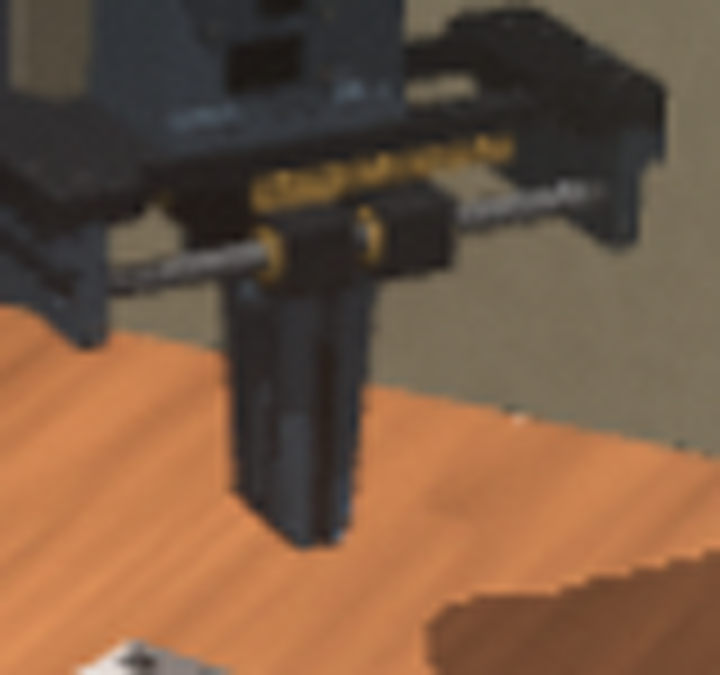

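The images show the real fingertips sitting about 18–19 mm above the reported TCP. This fits at two poses and with both cameras, and it explains the empty grasp. From here I'll take the real tip height as reported z + 0.018, and go down again checking force and picture.

Request:
{"method": "drive_tool", "body": {
  "motion": [
    [0,0,0,0,0,0,0.5],
    [0,0,0,0,0,0,0.5],
    [0,0,0,0,0,0,0.5],
    [0,0,0,0,0,0,0.5],
    [0,0,0,0,0,0,0.5]
  ]
}}

```text
time: 4.5
ee_pos: [0.5563, -0.3152, 0.1376]
ee_rot: [-90.0, -0.2, 143.5]
wrist_force: [-0.4, -0.3, 0.8]
width: 0.409
```

```bash
python3 go.py 0.5565 -0.315 0.08 143.5
```

```text
t 4.5 pos [ 0.5563 -0.3152  0.1376] rot [-90.02  -0.25 143.5 ] F [-0.4 -0.3  0.8] w 0.409
row [-0.0003  0.0576 -0.0003] [ 0.02 -0.    0.25]
```

Request:
{"method": "drive_tool", "body": {
  "motion": [
    [0,0.01,0,0,0,0,0.5],
    [0,0.02,0,0,0,0,0.5],
    [0,0.04,0,0,0,0,0.5],
    [0,0.055,0,0,0,0,0.5],
    [0,0.057,0,0,0,0,0.5]
  ]
}}

```text
time: 5.0
ee_pos: [0.5547, -0.3141, 0.0779]
ee_rot: [-90.0, -0.5, 143.5]
wrist_force: [-0.1, -0.8, 0.1]
width: 0.75
```

Request:
{"method": "drive_tool", "body": {
  "motion": [
    [0,0.001,0,0,0,0,0.5],
    [0,0.002,0,0,0,0,0.5]
  ]
}}

```text
time: 5.2
ee_pos: [0.5547, -0.3141, 0.0759]
ee_rot: [-90.0, -0.5, 143.5]
wrist_force: [-0.8, -0.1, 0.4]
width: 0.753
```

```bash
python3 go.py 0.5565 -0.315 0.07 143.5;  python3 - <<'E'
from h import *
save("pics/s5.png",snapshot("side"),(300,150,90,80),8)
E
```

```text
t 5.2 pos [ 0.5547 -0.3141  0.0759] rot [-90.01  -0.49 143.5 ] F [-0.8 -0.1  0.4] w 0.753
row [-0.002   0.0059 -0.0003] [ 0.01 -0.    0.49]
```

View pics/s5.png

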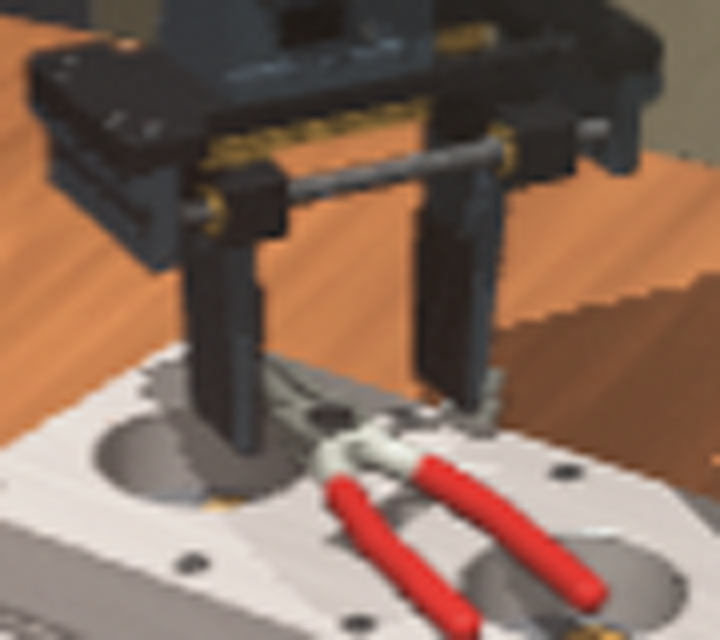

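The fingers straddle the joint at (330,415). At a reported z of 0.076 there is no contact, so the offset is confirmed. I'll go lower in small steps.

Request:
{"method": "drive_tool", "body": {
  "motion": [
    [-0.001,0.002,0,0,0,0.5,0.5],
    [-0.002,0.004,0,0,0,0.5,0.5],
    [-0.002,0.006,0,0,0,0.5,0.5]
  ]
}}

```text
time: 5.55
ee_pos: [0.5566, -0.3155, 0.0702]
ee_rot: [-90.0, 0.1, 143.5]
wrist_force: [0.5, -1.2, -0.0]
width: 0.746
```

Request:
{"method": "drive_tool", "body": {
  "motion": [
    [0,0.001,0,0,0,0,0.5],
    [0,0.002,0,0,0,0,0.5]
  ]
}}

```text
time: 5.75
ee_pos: [0.5566, -0.3155, 0.0681]
ee_rot: [-90.0, 0.1, 143.5]
wrist_force: [0.1, -0.8, 0.8]
width: 0.753
```

```bash
python3 go.py 0.5565 -0.315 0.067 143.5;  python3 - <<'E'
from h import *
save("pics/s6.png",snapshot("side"),(300,150,90,80),8)
E
```

```text
t 5.75 pos [ 0.5566 -0.3155  0.0681] rot [-9.001e+01  8.000e-02  1.435e+02] F [ 0.1 -0.8  0.8] w 0.753
row [ 0.0004  0.0011 -0.0003] [ 0.01  0.   -0.08]
```

View pics/s6.png

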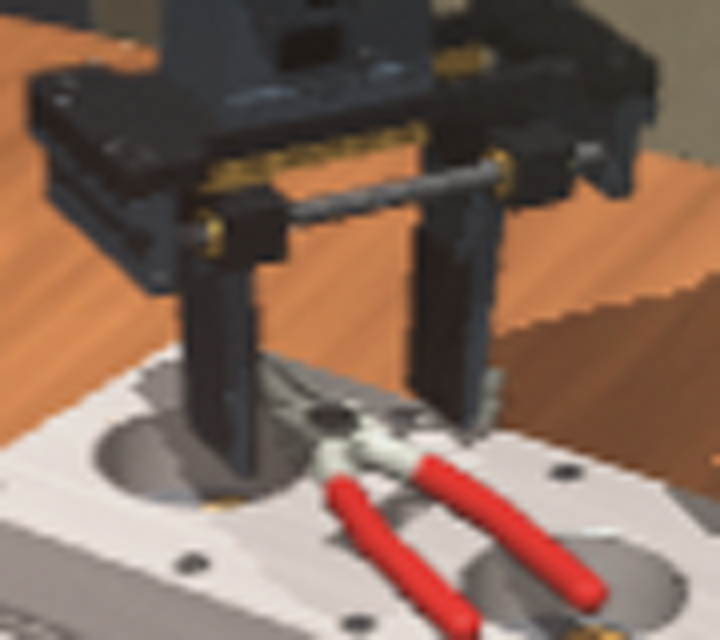

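The tips are now about 1–2 mm above the deck with no contact force. I'll probe downward in 1 mm steps and then close.

Request:
{"method": "drive_tool", "body": {
  "motion": [
    [0,0.001,0,0,0,0,0.5],
    [0,0.001,0,0,0,0,0.5]
  ]
}}

```text
time: 6.0
ee_pos: [0.5565, -0.3154, 0.0668]
ee_rot: [-90.0, 0.1, 143.5]
wrist_force: [0.5, -0.6, 0.2]
width: 0.751
```

Request:
{"method": "drive_tool", "body": {
  "motion": [
    [0,0,0,0,0,0,-1],
    [0,0,0,0,0,0,-1],
    [0,0,0,0,0,0,-1],
    [0,0,0,0,0,0,-1],
    [0,0,0,0,0,0,-1]
  ],
  "newtons": 20
}}

```text
time: 6.5
ee_pos: [0.5565, -0.3154, 0.0668]
ee_rot: [-90.0, 0.1, 143.5]
wrist_force: [-0.6, 0.1, 0.3]
width: 0.344
```

Request:
{"method": "drive_tool", "body": {
  "motion": [
    [0,0,0,0,0,0,-1],
    [0,0,0,0,0,0,-1],
    [0,0,0,0,0,0,-1]
  ],
  "newtons": 40
}}

```text
time: 6.8
ee_pos: [0.5565, -0.3153, 0.0668]
ee_rot: [-90.0, 0.0, 143.5]
wrist_force: [0.8, 1.7, 1.1]
width: 0.282
```

```bash
python3 go.py 0.5565 -0.315 0.067 143.5;  python3 - <<'E'
from h import *
save("pics/s7.png",snapshot("side"),(300,150,90,80),8)
E
```

```text
t 6.8 pos [ 0.5565 -0.3153  0.0668] rot [-9.001e+01  5.000e-02  1.435e+02] F [0.8 1.7 1.1] w 0.282
row [ 0.0002 -0.0002 -0.0002] [ 0.01  0.   -0.05]
```

View pics/s7.png

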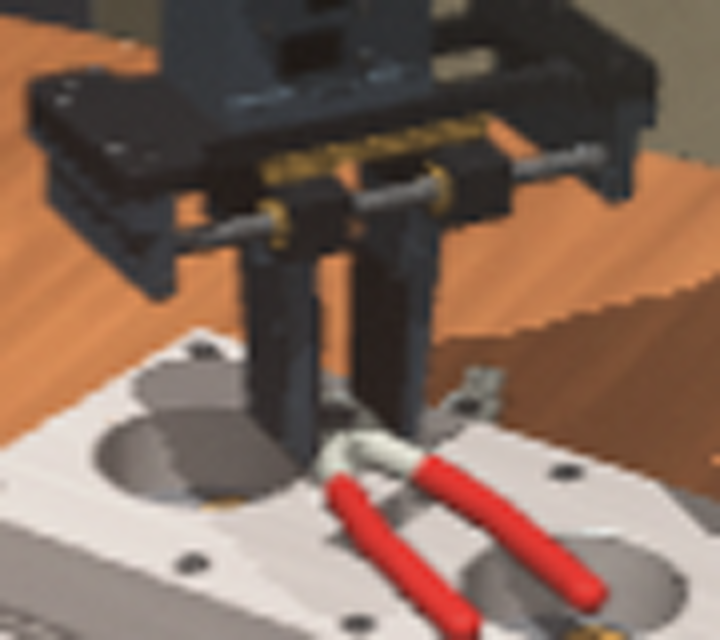

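The opening is 25.7 mm, which matches the 26 mm block, and the image shows both pads on it. I'll raise the grip force a little and lift.

Request:
{"method": "drive_tool", "body": {
  "motion": [
    [0,0,0,0,0,0,-1],
    [0,-0.004,0,0,0,0,-1],
    [0,-0.01,0,0,0,0,-1],
    [0,-0.02,0,0,0,0,-1],
    [0,-0.03,0,0,0,0,-1]
  ],
  "newtons": 50
}}

```text
time: 7.35
ee_pos: [0.5566, -0.3154, 0.0979]
ee_rot: [-90.0, 0.1, 143.5]
wrist_force: [0.1, -0.7, -2.6]
width: 0.28
```

```bash
python3 go.py 0.53 0 0.13 180;  python3 - <<'E'
from h import *
save("pics/s8.png",snapshot("side"),(290,120,110,120),5)
E
```

```text
t 7.35 pos [ 0.5566 -0.3154  0.0979] rot [-9.001e+01  7.000e-02  1.435e+02] F [ 0.1 -0.7 -2.6] w 0.28
row [ 0.2089 -0.0323 -0.2377] [-1.00e-02 -3.65e+01 -7.00e-02]
```

View pics/s8.png

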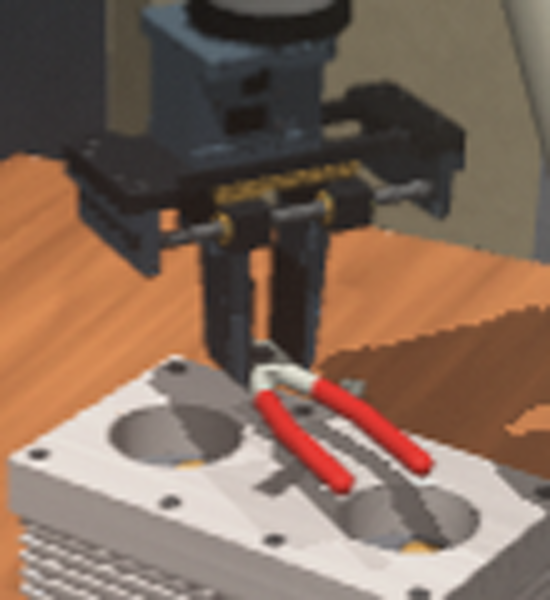

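The pliers are lifted and level (-2.6 N). I'll carry them over to the mat while turning.

Request:
{"method": "drive_tool", "body": {
  "motion": [
    [0.01,-0.01,-0.012,0,-3,0,-1],
    [0.03,-0.02,-0.034,0,-6,0,-1],
    [0.055,-0.025,-0.062,0,-11,0,-1],
    [0.08,-0.03,-0.09,0,-15,0,-1],
    [0.105,-0.03,-0.119,0,-19,0,-1]
  ]
}}

```text
time: 7.9
ee_pos: [0.5439, -0.1568, 0.1305]
ee_rot: [-89.9, 0.3, 162.6]
wrist_force: [0.1, -0.3, -2.1]
width: 0.282
```

```bash
python3 go.py 0.533 0 0.12 180
```

```text
t 7.9 pos [ 0.5439 -0.1568  0.1305] rot [-89.94   0.31 162.64] F [ 0.1 -0.3 -2.1] w 0.282
row [ 0.0572  0.0101 -0.1464] [ -0.11 -17.36  -0.3 ]
```

Request:
{"method": "drive_tool", "body": {
  "motion": [
    [0.012,0,-0.03,0,-4,0,-1],
    [0.024,0,-0.06,0,-8,0,-1],
    [0.036,0,-0.09,0,-12,0,-1],
    [0.048,0.005,-0.12,0,-15,0,-1],
    [0.057,0.01,-0.146,0,-17.4,0,-1]
  ]
}}

```text
time: 8.4
ee_pos: [0.533, 0.0011, 0.1207]
ee_rot: [-89.8, 0.3, -179.8]
wrist_force: [0.8, -0.4, -3.0]
width: 0.276
```

Request:
{"method": "drive_tool", "body": {
  "motion": [
    [0,0,0,0,0,0,-1],
    [0,0,0,0,0,0,-1]
  ]
}}

```text
time: 8.6
ee_pos: [0.5332, 0.0015, 0.1211]
ee_rot: [-89.8, 0.4, -179.7]
wrist_force: [0.3, -0.1, -2.7]
width: 0.28
```

```bash
python3 go.py 0.533 0 0.0 180;  python3 - <<'E'
from h import *
save("pics/s9.png",snapshot("side"),(220,180,160,170),4)
save("pics/t9.png",snapshot("top"),(210,190,130,150),4)
E
```

```text
t 8.6 pos [0.5332 0.0015 0.1211] rot [ -89.83    0.38 -179.75] F [ 0.3 -0.1 -2.7] w 0.28
row [0.001  0.1211 0.0012] [-0.17  0.25 -0.38]
```

View pics/s9.png

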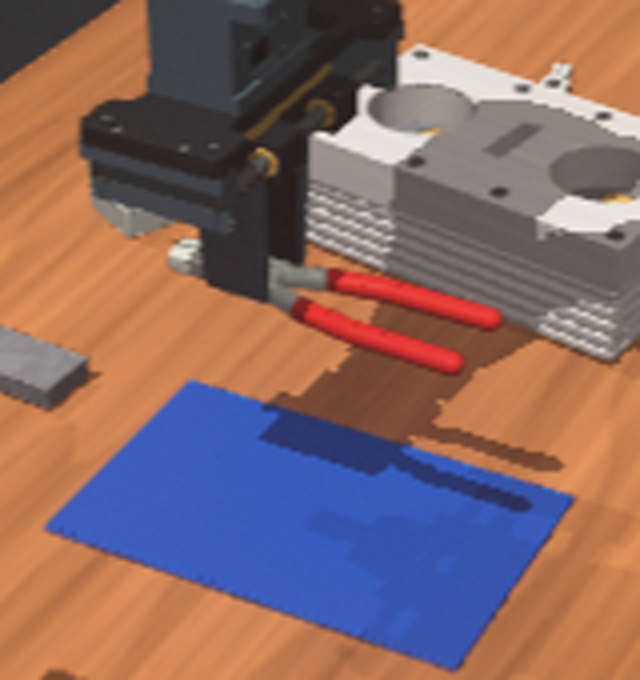

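View pics/t9.png

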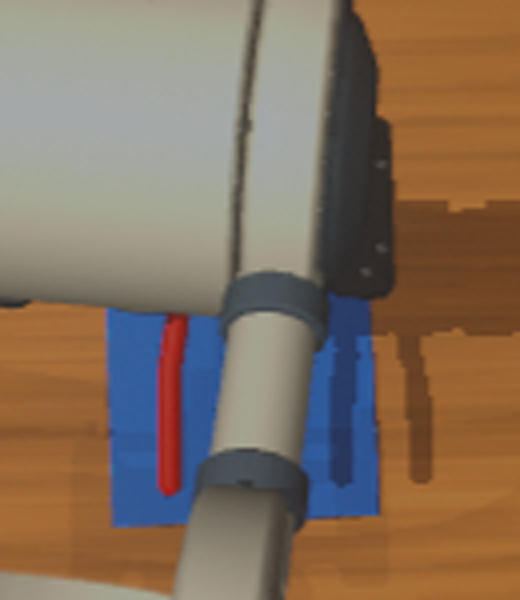

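The pliers are held level and parallel to the mat. Their underside is at reported z + 18 mm, so touchdown should come at a reported z of about -0.014. I'll lower them.

Request:
{"method": "drive_tool", "body": {
  "motion": [
    [0,0.015,0,0,0,0,-1],
    [0,0.04,0,0,0,0,-1],
    [0,0.065,0,0,0,-0.3,-1],
    [0,0.085,0,0,0,-0.3,-1],
    [0,0.1,0,0,0,-0.3,-1]
  ]
}}

```text
time: 9.2
ee_pos: [0.5341, -0.001, 0.0201]
ee_rot: [-89.8, 0.1, -180.0]
wrist_force: [-0.3, -0.5, -2.2]
width: 0.277
```

Request:
{"method": "drive_tool", "body": {
  "motion": [
    [0,0.009,0,0,0,0,-1],
    [0,0.017,0,0,0,0,-1],
    [0,0.023,0,0,0,0,-1],
    [0,0.026,0,0,0,0,-1],
    [0,0.026,0,0,0,0,-1]
  ]
}}

```text
time: 9.7
ee_pos: [0.5341, -0.0011, -0.006]
ee_rot: [-89.8, 0.1, -180.0]
wrist_force: [0.8, -0.1, -2.1]
width: 0.28
```

```bash
python3 go.py 0.533 0 -0.013 180;  python3 - <<'E'
from h import *
save("pics/s10.png",snapshot("side"),(220,220,160,130),5)
E
```

```text
t 9.7 pos [ 0.5341 -0.0011 -0.006 ] rot [-8.9830e+01  7.0000e-02 -1.7997e+02] F [ 0.8 -0.1 -2.1] w 0.28
row [ 0.0011  0.007  -0.0011] [-0.17  0.03 -0.07]
```

View pics/s10.png

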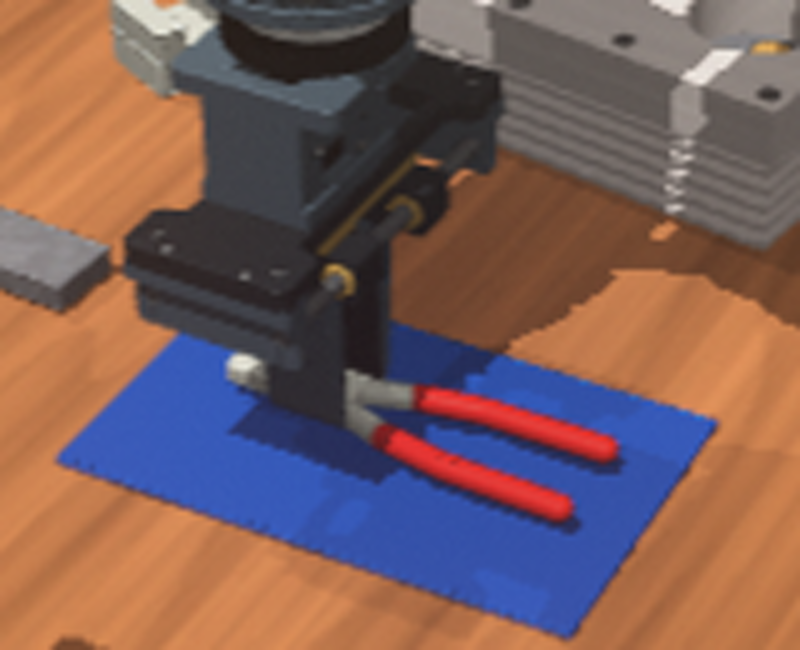

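The pliers are still about 8 mm above the mat (shadow gap visible) and well inside it. I'll finish in small steps.

Request:
{"method": "drive_tool", "body": {
  "motion": [
    [0,0.002,0,0,0,0,-1],
    [0,0.004,0,0,0,0,-1],
    [0,0.006,0,0,0,0,-1],
    [0,0.006,0,0,0,0,-1]
  ]
}}

```text
time: 10.15
ee_pos: [0.5341, -0.001, -0.0119]
ee_rot: [-89.8, 0.1, -180.0]
wrist_force: [0.1, -0.3, -1.9]
width: 0.279
```

Request:
{"method": "drive_tool", "body": {
  "motion": [
    [0,0.001,0,0,0,0,-1],
    [0,0.002,0,0,0,0,-1],
    [0,0.002,0,0,0,0,-1]
  ]
}}

```text
time: 10.45
ee_pos: [0.5341, -0.001, -0.014]
ee_rot: [-89.8, 0.1, -180.0]
wrist_force: [0.3, -0.2, -1.2]
width: 0.281
```

Request:
{"method": "drive_tool", "body": {
  "motion": [
    [0,0.0005,0,0,0,0,-1],
    [0,0.001,0,0,0,0,-1]
  ]
}}

```text
time: 10.65
ee_pos: [0.5342, -0.0011, -0.0143]
ee_rot: [-89.8, 0.1, -180.0]
wrist_force: [-5.9, 0.5, 27.6]
width: 0.276
```

Request:
{"method": "drive_tool", "body": {
  "motion": [
    [0,0,0,0,0,0,-0.3],
    [0,0,0,0,0,0,-0.2],
    [0,0,0,0,0,0,-0.1],
    [0,0,0,0,0,0,0.1],
    [0,0,0,0,0,0,0.3]
  ]
}}

```text
time: 11.15
ee_pos: [0.5342, -0.0011, -0.0143]
ee_rot: [-89.8, 0.1, -180.0]
wrist_force: [-0.1, -0.7, 0.1]
width: 0.598
```

Request:
{"method": "drive_tool", "body": {
  "motion": [
    [0,0,0,0,0,0,0.3],
    [0,0,0,0,0,0,0.3],
    [0,0,0,0,0,0,0.3]
  ]
}}

```text
time: 11.45
ee_pos: [0.5342, -0.0011, -0.0144]
ee_rot: [-89.8, 0.1, -180.0]
wrist_force: [-0.2, -0.3, -0.2]
width: 0.644
```

```bash
python3 - <<'E'
from h import *
save("pics/s11.png",snapshot("side"),(220,220,160,130),5)
E
```

```text
(no output)
```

View pics/s11.png

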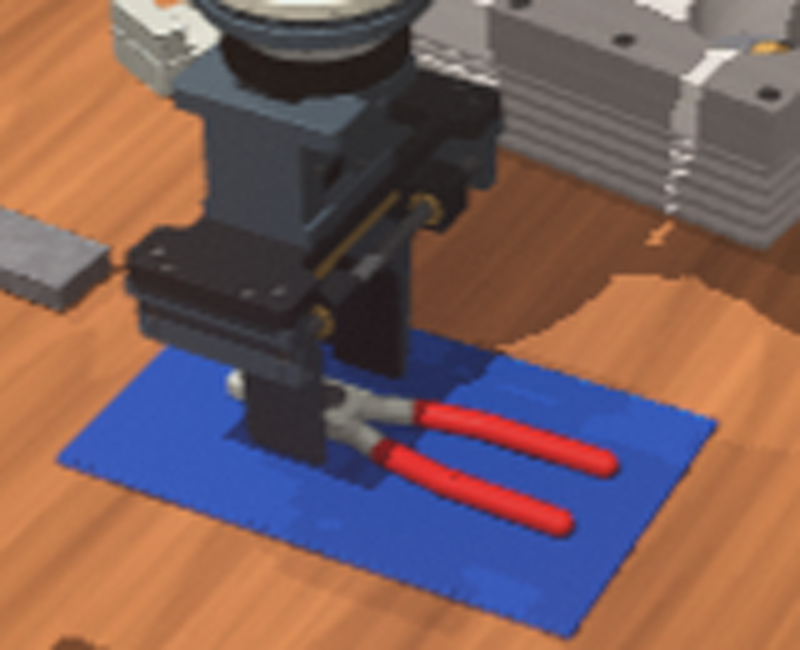

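The pliers lie flat on the mat, released. I'll rise straight up, clear of them, then move to the bar with the jaws along the bar's x (tool yaw -87).

Request:
{"method": "drive_tool", "body": {
  "motion": [
    [0,-0.015,0,0,0,0,0.3],
    [0,-0.05,0,0,0,0,0.5],
    [0,-0.1,0,0,0,0,1],
    [0,-0.15,0,0,0,0,1],
    [0,-0.2,0,0,0,0,1]
  ]
}}

```text
time: 12.0
ee_pos: [0.5334, -0.0004, 0.1877]
ee_rot: [-89.8, 0.1, -180.0]
wrist_force: [0.3, 0.7, -0.3]
width: 0.968
```

Request:
{"method": "drive_tool", "body": {
  "motion": [
    [0,-0.04,0,0,-8,0,1],
    [0,-0.04,0,0,-16,0,1],
    [0,-0.04,0,0,-24,0,1],
    [0,-0.04,0,0,-32,0,1],
    [0,-0.04,0,0,-40,0,1]
  ]
}}

```text
time: 12.5
ee_pos: [0.5332, -0.0002, 0.2278]
ee_rot: [-89.8, -0.1, -139.6]
wrist_force: [-0.1, 0.1, -0.3]
width: 1.0
```

```bash
python3 go.py 0.552 0.284 0.21 -87;  python3 - <<'E'
from h import *
save("pics/s12.png",snapshot("side"))
E
```

```text
t 12.5 pos [ 5.332e-01 -2.000e-04  2.278e-01] rot [-8.9820e+01 -6.0000e-02 -1.3963e+02] F [-0.1  0.1 -0.3] w 1.0
row [-0.1985  0.0169 -0.2044] [ -0.13 -52.63   0.14]
```

View pics/s12.png

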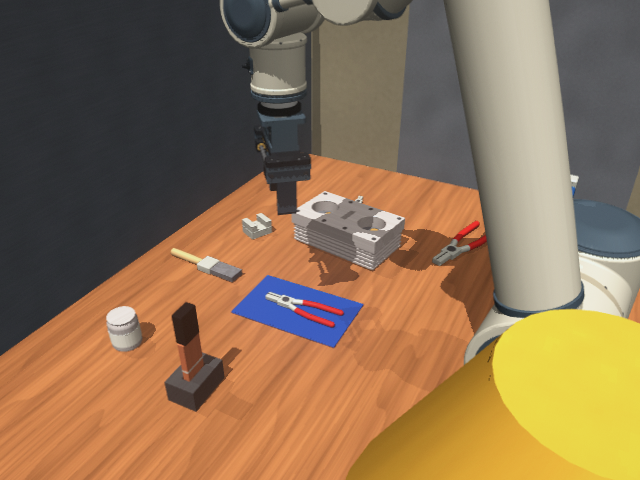

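The pliers lie on the mat, jaws at (285,299) and handle ends at about (338,318). On to the bar.

Request:
{"method": "drive_tool", "body": {
  "motion": [
    [-0.033,0,-0.034,0,-8,0,1],
    [-0.066,0,-0.068,0,-16,0,1],
    [-0.099,0,-0.102,0,-24,0,1],
    [-0.132,0,-0.136,0,-32,0,1],
    [-0.165,0,-0.17,0,-40,0,1]
  ]
}}

```text
time: 13.05
ee_pos: [0.5462, 0.2383, 0.227]
ee_rot: [-89.9, -0.2, -98.9]
wrist_force: [1.2, -0.8, -0.1]
width: 0.996
```

Request:
{"method": "drive_tool", "body": {
  "motion": [
    [0,0,0,0,-8,0,1],
    [0,0,0,0,-12.5,0,1],
    [0,0,0,0,-12.5,0,1]
  ]
}}

```text
time: 13.35
ee_pos: [0.5459, 0.2386, 0.2268]
ee_rot: [-90.0, -0.2, -86.5]
wrist_force: [-0.6, -0.5, 0.3]
width: 1.001
```

```bash
python3 go.py 0.552 0.284 0.21 -87
```

```text
t 13.35 pos [0.5459 0.2386 0.2268] rot [-89.98  -0.19 -86.46] F [-0.6 -0.5  0.3] w 1.001
row [-0.045   0.0166  0.0089] [-0.03  0.54  0.19]
```

Request:
{"method": "drive_tool", "body": {
  "motion": [
    [-0.02,0,0.004,0,0.5,0,1],
    [-0.04,0.005,0.009,0,0.5,0.2,1],
    [-0.045,0.015,0.009,0,0.5,0.2,1],
    [-0.045,0.015,0.009,0,0.5,0.2,1]
  ]
}}

```text
time: 13.75
ee_pos: [0.5512, 0.2843, 0.2097]
ee_rot: [-90.1, -0.0, -87.0]
wrist_force: [-0.1, -0.6, 0.4]
width: 0.997
```

```bash
python3 go.py 0.552 0.284 0.115 -87;  python3 - <<'E'
from h import *
save("pics/s13.png",snapshot("side"),(130,200,130,210),4)
save("pics/t13.png",snapshot("top"),(60,180,140,110),5)
E
```

```text
t 13.75 pos [0.5512 0.2843 0.2097] rot [-9.012e+01 -4.000e-02 -8.698e+01] F [-0.1 -0.6  0.4] w 0.997
row [0.0003 0.0947 0.001 ] [0.12 0.02 0.04]
```

View pics/s13.png

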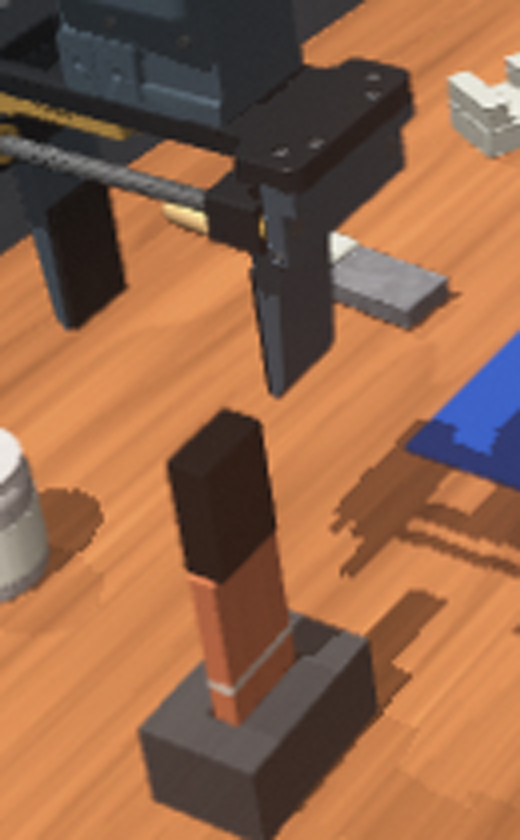

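View pics/t13.png

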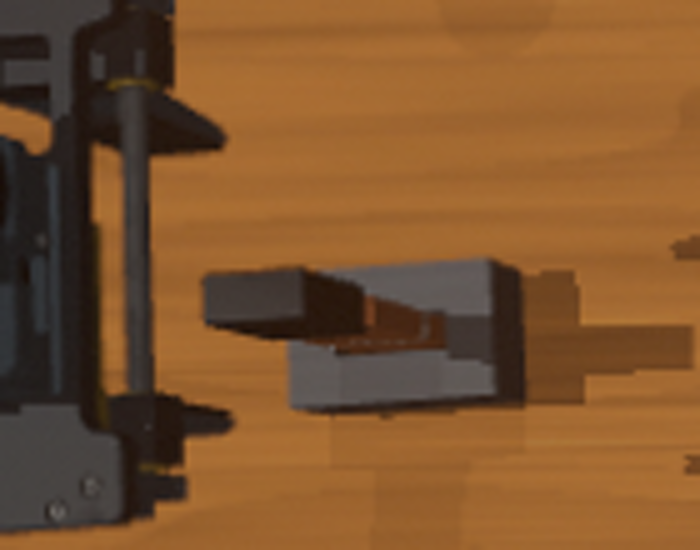

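```bash
python3 - <<'E'
from h import *
for dz in(.017,.019,.021):
    R=Rn.from_euler('xyz',[-90,0,-87],degrees=True)
    L=[[sx*.016,-dz,sz*.0455] for sz in(-1,1) for sx in(-1,1)]
    P=R.apply(L)+[.5512,.2843,.2097]
    print(((proj("side",P)-[130,200])*4).round(0).tolist(),((proj("top",P)-[60,180])*5).round(0).tolist())
E
```

```text
[[267.0, 403.0], [315.0, 357.0], [78.0, 341.0], [129.0, 298.0]] [[154.0, 414.0], [243.0, 407.0], [148.0, 160.0], [236.0, 154.0]]
[[266.0, 399.0], [315.0, 353.0], [77.0, 337.0], [128.0, 294.0]] [[151.0, 413.0], [241.0, 407.0], [145.0, 159.0], [234.0, 153.0]]
[[266.0, 395.0], [314.0, 349.0], [76.0, 333.0], [127.0, 290.0]] [[148.0, 413.0], [238.0, 406.0], [142.0, 158.0], [231.0, 152.0]]
```

The projected tip corners match the picture with an offset of about 20 mm, and the jaws are centred on the handle. I'll go down.

Request:
{"method": "drive_tool", "body": {
  "motion": [
    [0,0.02,0.001,0,0,0,1],
    [0,0.045,0.001,0,0,0,1],
    [0,0.07,0.001,0,0,0,1],
    [0,0.09,0.001,0,0,0,0.6],
    [0,0.096,0.001,0,0,0,0.2]
  ]
}}

```text
time: 14.35
ee_pos: [0.5517, 0.2826, 0.1134]
ee_rot: [-90.2, -0.1, -87.1]
wrist_force: [-0.3, -0.7, 0.6]
width: 0.856
```

Request:
{"method": "drive_tool", "body": {
  "motion": [
    [0,0,0,0,0,0,0],
    [0,0,0,0,0,0,0],
    [0,0,0,0,0,0,0]
  ],
  "newtons": 10
}}

```text
time: 14.65
ee_pos: [0.5524, 0.2826, 0.1146]
ee_rot: [-90.1, -0.1, -87.1]
wrist_force: [-0.4, 0.6, 0.1]
width: 0.596
```

```bash
python3 go.py 0.552 0.284 0.113 -87;  python3 - <<'E'
from h import *
save("pics/s14.png",snapshot("side"),(130,240,130,170),4)
save("pics/t14.png",snapshot("top"),(60,180,140,110),5)
E
```

```text
t 14.65 pos [0.5524 0.2826 0.1146] rot [-9.010e+01 -5.000e-02 -8.707e+01] F [-0.4  0.6  0.1] w 0.596
row [-0.0014  0.0016 -0.0003] [ 0.1  -0.07  0.05]
```

View pics/s14.png

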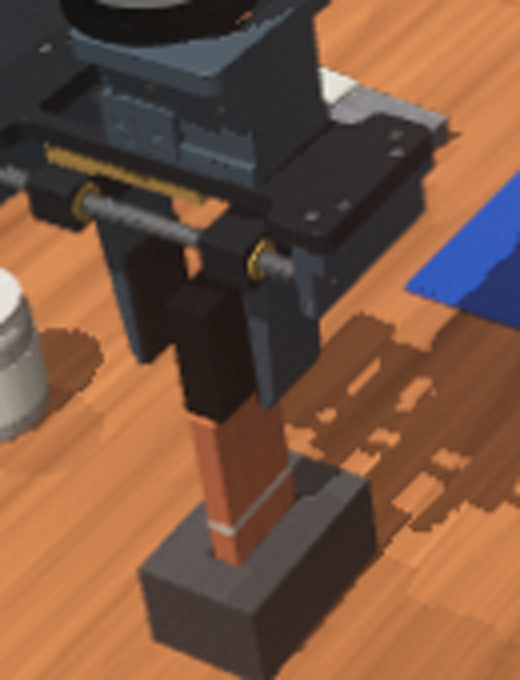

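View pics/t14.png

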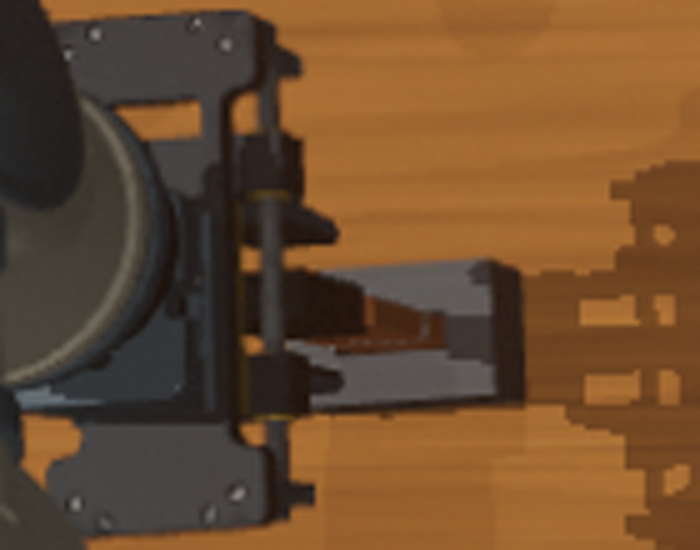

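The handle sits centrally between the fingers. I'll close gently and then firm up.

Request:
{"method": "drive_tool", "body": {
  "motion": [
    [-0.0015,0.0015,0,0,0,0,-0.2],
    [-0.0015,0.0015,0,0,0,0,-0.4],
    [-0.0015,0.0015,0,0,0,0,-1],
    [-0.0015,0.0015,0,0,0,0,-1],
    [-0.0015,0.0015,0,0,0,0,-1]
  ],
  "newtons": 10
}}

```text
time: 15.25
ee_pos: [0.5523, 0.2842, 0.1129]
ee_rot: [-90.1, -0.1, -87.1]
wrist_force: [2.3, 0.3, -0.4]
width: 0.219
```

Request:
{"method": "drive_tool", "body": {
  "motion": [
    [0,0,0,0,0,0,-1],
    [0,0,0,0,0,0,-1],
    [0,0,0,0,0,0,-1]
  ]
}}

```text
time: 15.55
ee_pos: [0.5525, 0.2843, 0.1129]
ee_rot: [-90.1, -0.1, -87.1]
wrist_force: [2.0, 0.4, 0.1]
width: 0.222
```

Request:
{"method": "drive_tool", "body": {
  "motion": [
    [0,0,0,0,0,0,-1],
    [0,0,0,0,0,0,-1]
  ],
  "newtons": 50
}}

```text
time: 15.75
ee_pos: [0.5525, 0.2842, 0.1129]
ee_rot: [-90.1, -0.0, -87.1]
wrist_force: [1.0, 0.2, 0.4]
width: 0.215
```

```bash
python3 go.py 0.552 0.284 0.15 -87;  python3 - <<'E'
from h import *
save("pics/s15.png",snapshot("side"),(130,240,130,170),4)
E
```

```text
t 15.75 pos [0.5525 0.2842 0.1129] rot [-9.008e+01 -5.000e-02 -8.706e+01] F [1.  0.2 0.4] w 0.215
row [ 0.0003 -0.0371 -0.0005] [ 0.08 -0.06  0.05]
```

View pics/s15.png

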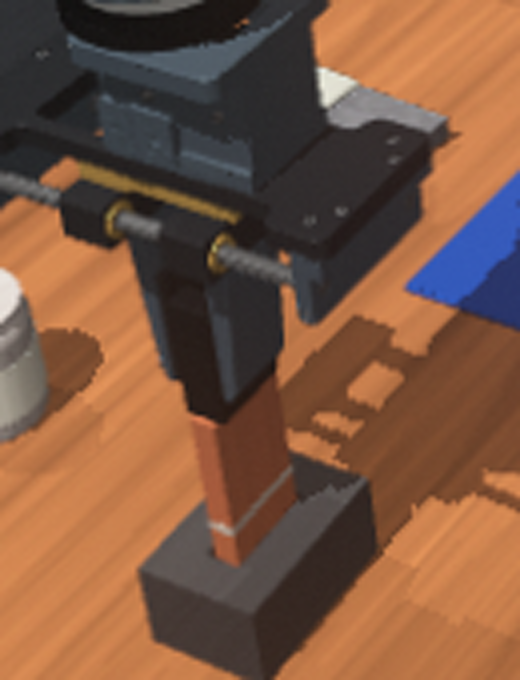

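The opening is 19.6 mm, so the handle is gripped. I'll lift straight up.

Request:
{"method": "drive_tool", "body": {
  "motion": [
    [0,-0.006,0,0,0,0,-1],
    [0,-0.014,0,0,0,0,-1],
    [0,-0.025,0,0,0,0,-1],
    [0,-0.036,0,0,0,0,-1],
    [0,-0.05,0,0,0,0,-1]
  ]
}}

```text
time: 16.3
ee_pos: [0.5524, 0.2843, 0.164]
ee_rot: [-90.1, -0.0, -87.1]
wrist_force: [0.1, -0.6, -4.4]
width: 0.217
```

Request:
{"method": "drive_tool", "body": {
  "motion": [
    [0,-0.015,0,0,0,0,-1],
    [0,-0.03,0,0,0,0,-1],
    [0,-0.045,0,0,0,0,-1],
    [0,-0.06,0,0,0,0,-1],
    [0,-0.065,0,0,0,0,-1]
  ]
}}

```text
time: 16.8
ee_pos: [0.5532, 0.2846, 0.2313]
ee_rot: [-89.9, 0.0, -87.1]
wrist_force: [1.0, 0.1, -3.6]
width: 0.221
```

```bash
python3 go.py 0.524 -0.281 0.225 -99;  python3 - <<'E'
from h import *
save("pics/s16.png",snapshot("side"),(130,180,130,210),4)
E
```

```text
t 16.8 pos [0.5532 0.2846 0.2313] rot [-8.992e+01  1.000e-02 -8.706e+01] F [ 1.   0.1 -3.6] w 0.221
row [ 0.5634  0.0062 -0.0582] [-8.000e-02  1.194e+01 -1.000e-02]
```

View pics/s16.png

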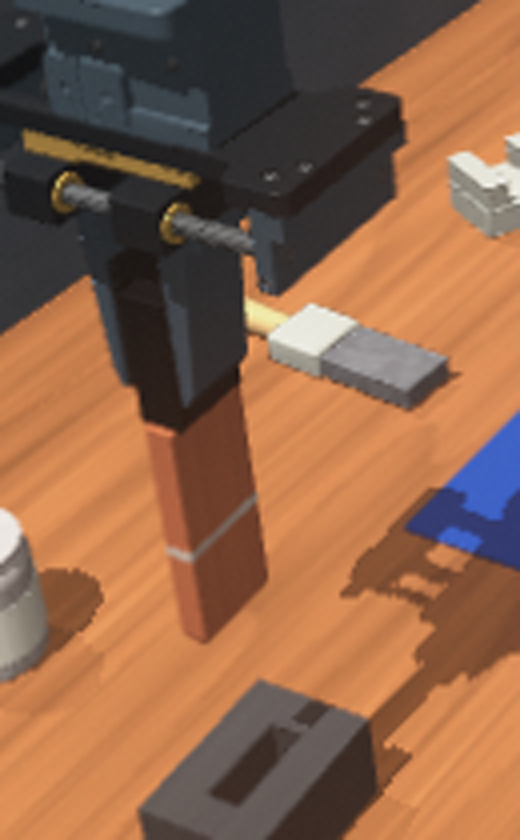

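The bar is out of the stand and upright in the picture. Before crossing, I'll take the slot's position from both cameras while it is unobstructed.

Request:
{"method": "drive_tool", "body": {
  "motion": [
    [0.02,0,-0.002,0,1,0,-1],
    [0.055,0,-0.006,0,2,0,-1],
    [0.095,0,-0.01,0,3,0,-1],
    [0.135,0,-0.014,0,4,0,-1],
    [0.17,0,-0.018,0,4,0,-1]
  ]
}}

```text
time: 17.35
ee_pos: [0.543, 0.1115, 0.2306]
ee_rot: [-90.0, -0.0, -91.1]
wrist_force: [0.2, 0.2, -4.6]
width: 0.223
```

```bash
python3 go.py 0.524 -0.281 0.225 -99;  python3 - <<'E'
from h import *
save("pics/s17.png",snapshot("side"),(285,180,130,95),6)
im=snapshot("top"); save("pics/t17.png",im,(350,185,100,140),4); save("pics/t17b.png",im,(375,225,50,50),10)
E
```

```text
t 17.35 pos [0.543  0.1115 0.2306] rot [-8.999e+01 -2.000e-02 -9.114e+01] F [ 0.2  0.2 -4.6] w 0.223
row [ 0.3928  0.0058 -0.0111] [-0.02  7.86  0.02]
```

View pics/s17.png

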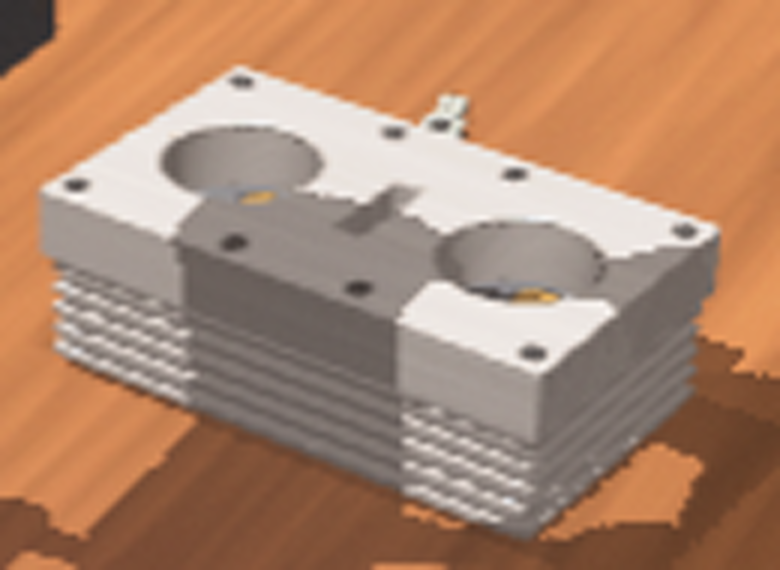

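View pics/t17b.png

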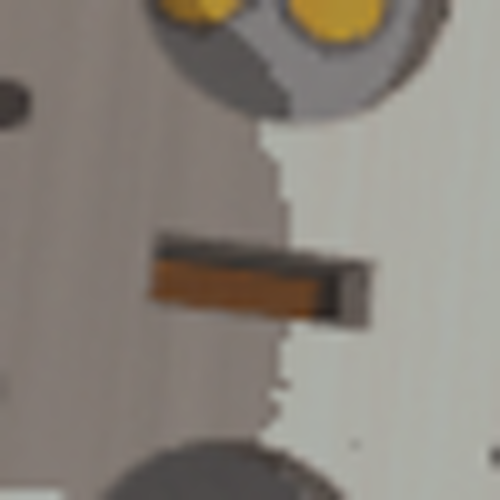

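View pics/t17.png

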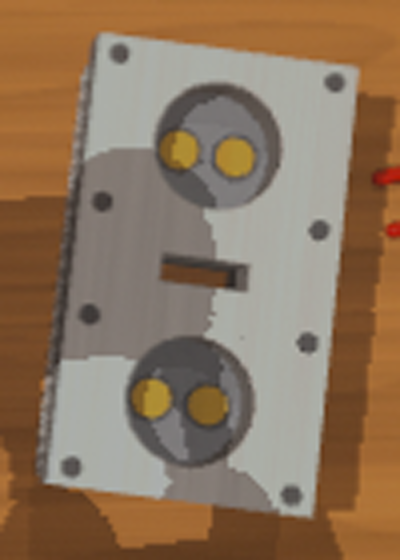

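```bash
python3 - <<'E'
from h import *
np.set_printoptions(precision=4,suppress=True)
z=.085
# head local: +x -> world +x (image up), +y -> world +y (image left)
deckT=cp(350,185,4,[(98,33),(358,69),(313,517),(44,482)])
slotT=cp(375,225,10,[(153,233),(374,262),(368,328),(148,298)])
D=[[.12,.07,z],[.12,-.07,z],[-.12,-.07,z],[-.12,.07,z]]
S=[[.007,.023,z],[.007,-.023,z],[-.007,-.023,z],[-.007,.023,z]]
a=onz("top",slotT,z); print(a,a.mean(0)); 
print("dims",[np.linalg.norm(a[i]-a[(i+1)%4]) for i in range(4)])
deckS=cp(285,180,6,[(40,192),(236,66),(720,233),(543,374)])
slotS=cp(285,180,6,[(334,226),(398,183),(428,191),(362,236)])
b=onz("side",slotS,z); print(b,b.mean(0))
x0=[.524,-.281,-.157]
for nm,o in(("T",[("top",D+S,np.r_[deckT,slotT])]),("S",[("side",D+S,np.r_[deckS,slotS])]),("Tslot",[("top",S,slotT)]),("Sslot",[("side",S,slotS)]),("TS",[("top",D+S,np.r_[deckT,slotT]),("side",D+S,np.r_[deckS,slotS])])):
    p,r=fit(o,x0); print(nm,p[:2],np.degrees(p[2]),np.abs(r).max(0), r.std())
E
```

```text
[[ 0.5348 -0.2605  0.085 ]
 [ 0.5278 -0.3071  0.085 ]
 [ 0.5139 -0.3053  0.085 ]
 [ 0.5211 -0.2589  0.085 ]] [ 0.5244 -0.2829  0.085 ]
dims [np.float64(0.04719405132387597), np.float64(0.01403582989514554), np.float64(0.04694027901962188), np.float64(0.013786545832669432)]
[[ 0.5318 -0.2593  0.085 ]
 [ 0.5243 -0.3039  0.085 ]
 [ 0.5106 -0.3036  0.085 ]
 [ 0.5184 -0.2574  0.085 ]] [ 0.5213 -0.2811  0.085 ]
T [ 0.5242 -0.283 ] -8.5789634754809 [0.5231 0.4177] 0.253401328426164
S [ 0.5218 -0.2805] -8.282689371959231 [0.7327 0.8312] 0.38698974622259413
Tslot [ 0.5244 -0.2829] -8.565869260201653 [0.3699 0.0916] 0.19257074845222463
Sslot [ 0.5213 -0.2811] -9.432059582267268 [0.1666 0.1809] 0.12090208916587258
TS [ 0.5235 -0.2827] -8.48684145331647 [0.8279 1.3059] 0.4637529567783179
```

The slot comes out at (0.5243,-0.2829) from the top camera and (0.5216,-0.281) from the side camera, yaw about -8.6°. The 3 mm disagreement is within calibration error, so I'll align bar to slot within one camera. First I'll measure the bar in the hand.

```bash
python3 - <<'E'
from h import *
im=snapshot("side"); save("pics/s18.png",im,(180,190,120,130),6)
im=snapshot("top"); save("pics/t18.png",im,(180,190,120,100),6)
s=manip.get_state(); print(s["ee_pos"],s["ee_rot"])
E
```

```text
[0.54346423 0.11271941 0.23084964] [-8.99687425e+01  7.86983807e-03 -9.11864204e+01]
```

View pics/s18.png

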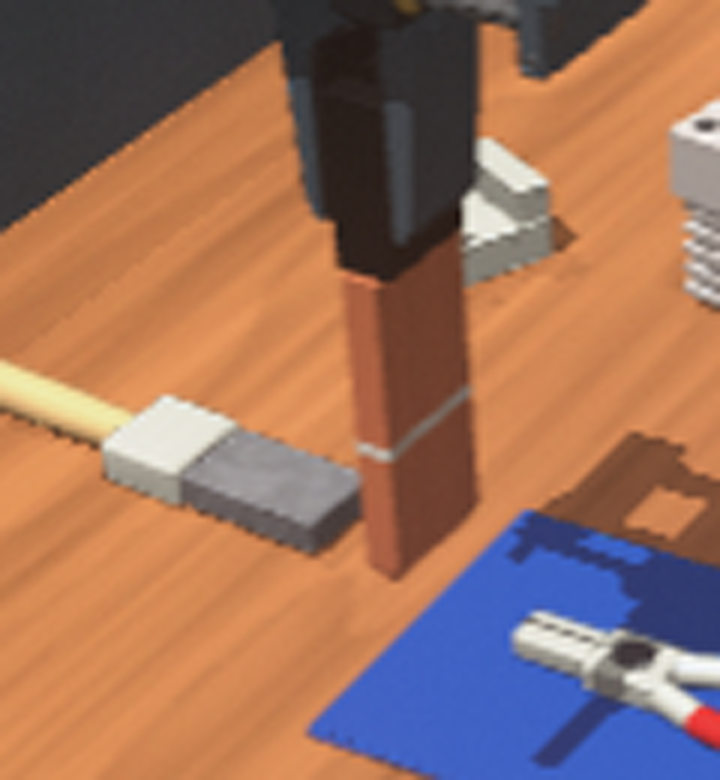

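View pics/t18.png

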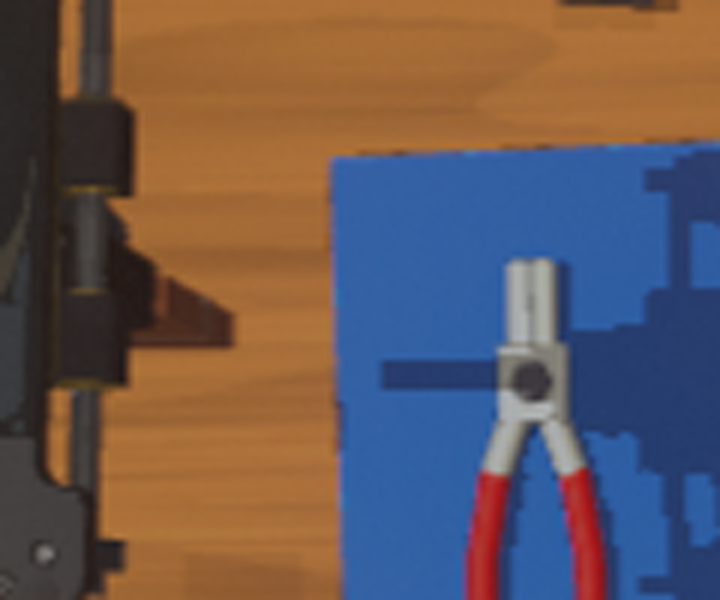

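```bash
cat > bar.py <<'E'
from h import *
def fitbar(cam,L,px,ee,rot,tiltw=0.3):
    # prior from tool: foot at ee z -.1009 ; weak prior on tilt
    L=np.array(L);yaw0=np.radians(rot[2]+90)
    def f(p):
        R=Rn.from_euler('zyx',[p[3],p[4],p[5]])
        return np.r_[(proj(cam,R.apply(L)+p[:3])-px).ravel(),(p[2]-(ee[2]-.1009))/.001, (p[3]-yaw0)/.03]
    r=least_squares(f,[ee[0],ee[1],ee[2]-.1009,yaw0,0,0]);p=r.x
    yaw=np.radians(rot[2]); T=Rn.from_euler('z',yaw)
    print(cam,"foot",p[:3].round(4),"yaw %.1f ty %.2f tx %.2f"%tuple(np.degrees(p[3:])),"foot-ee world",(p[:2]-ee[:2]).round(4),"res",np.abs(r.fun[:-2]).max().round(2))
    return p
E
python3 - <<'E'
from bar import *
px=cp(180,190,6,[(360,449),(390,457),(470,393),(343,277),(385,283),(462,238)])
x,y=.006,.022
L=[[x,y,.05],[-x,y,.05],[-x,-y,.05],[x,y,.11],[-x,y,.11],[-x,-y,.11]]
ee=np.array([0.54346,0.11272,0.23085]);rot=[-89.97,0,-91.19]
fitbar("side",L,px,ee,rot)
R=Rn.from_euler('z',-1.19,degrees=True)
Lf=[[x,y,0.05],[-x,y,0.05],[-x,-y,0.05],[x,y,.11],[-x,y,.11],[-x,-y,.11],[.003,.019,0],[-.003,.019,0],[-.003,-.019,0],[-x,y,.006],[-x,-y,.006]]
P=R.apply(Lf)+ee-[0,0,.1009]
print(((proj("side",P)-[180,190]+.5)*6-.5).round(0).tolist()); print(((proj("top",P)-[180,190]+.5)*6-.5).round(0).tolist())
E
```

```text
side foot [0.539  0.1148 0.1298] yaw -0.8 ty -0.20 tx 2.56 foot-ee world [-0.0045  0.0021] res 2.23
[[343.0, 449.0], [375.0, 460.0], [459.0, 389.0], [327.0, 278.0], [361.0, 289.0], [448.0, 221.0], [369.0, 580.0], [385.0, 586.0], [455.0, 523.0], [386.0, 578.0], [467.0, 505.0]]
[[60.0, 295.0], [59.0, 333.0], [200.0, 334.0], [7.0, 271.0], [5.0, 312.0], [157.0, 313.0], [108.0, 322.0], [108.0, 340.0], [222.0, 340.0], [94.0, 347.0], [227.0, 347.0]]
```

Handle-edge points are unreliable because of its overhang. Against the grey head I'll get cleaner contrast, so I'll move above the slot and measure there.

Request:
{"method": "drive_tool", "body": {
  "motion": [
    [0.025,0,-0.001,0,1,0,-1],
    [0.065,0,-0.002,0,2,0,-1],
    [0.105,0,-0.003,0,3,0,-1],
    [0.145,0,-0.004,0,4,0,-1],
    [0.185,0,-0.005,0,5,0,-1]
  ]
}}

```text
time: 18.05
ee_pos: [0.5344, -0.0729, 0.2306]
ee_rot: [-90.0, 0.0, -96.2]
wrist_force: [1.0, 0.1, -3.6]
width: 0.218
```

```bash
python3 go.py 0.523 -0.282 0.225 -98.6
```

```text
t 18.05 pos [ 0.5344 -0.0729  0.2306] rot [-8.999e+01  2.000e-02 -9.616e+01] F [ 1.   0.1 -3.6] w 0.218
row [0.2091 0.0055 0.0111] [-0.01  2.44 -0.02]
```

Request:
{"method": "drive_tool", "body": {
  "motion": [
    [0.035,0,0.002,0,1,0,-1],
    [0.08,0,0.004,0,2,0,-1],
    [0.12,0,0.006,0,2.4,0,-1],
    [0.16,0,0.009,0,2.4,0,-1],
    [0.19,0.003,0.01,0,2.4,0,-1]
  ]
}}

```text
time: 18.55
ee_pos: [0.5242, -0.2646, 0.2274]
ee_rot: [-90.0, 0.0, -98.6]
wrist_force: [0.2, 0.6, -3.7]
width: 0.218
```

Request:
{"method": "drive_tool", "body": {
  "motion": [
    [0.01,0,0,0,0,0,-1],
    [0.015,0,0,0,0,0,-1],
    [0.016,0,0,0,0,0,-1],
    [0.016,0,0,0,0,0,-1]
  ]
}}

```text
time: 18.95
ee_pos: [0.522, -0.2792, 0.2275]
ee_rot: [-90.0, 0.0, -98.5]
wrist_force: [0.4, 0.3, -4.1]
width: 0.217
```

```bash
python3 go.py 0.523 -0.282 0.19 -98.6;  python3 - <<'E'
from h import *
save("pics/s19.png",snapshot("side"),(290,110,110,130),6)
save("pics/t19.png",snapshot("top"),(350,185,100,140),4)
E
```

```text
t 18.95 pos [ 0.522  -0.2792  0.2275] rot [-8.996e+01  2.000e-02 -9.851e+01] F [ 0.4  0.3 -4.1] w 0.217
row [0.0026 0.0375 0.0014] [-0.04  0.09 -0.02]
```

View pics/s19.png

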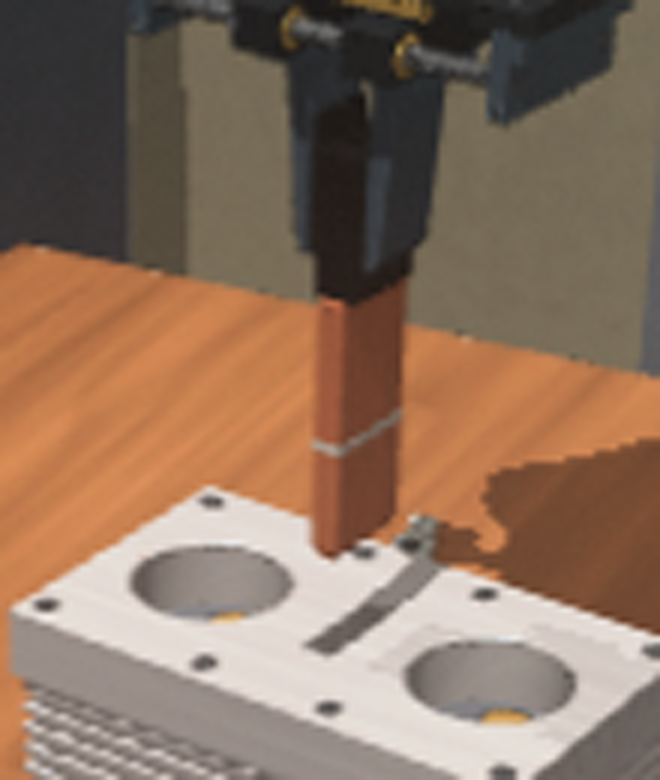

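View pics/t19.png

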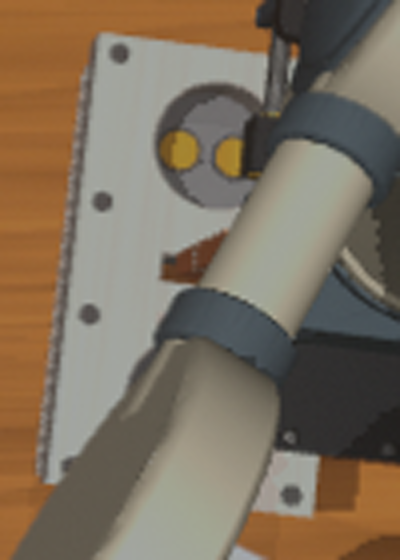

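```bash
python3 - <<'E'
from h import *
im=snapshot("side"); cv2.imwrite("pics/s20full.png",im[:,:,::-1])
save("pics/s20.png",im,(335,155,30,50),14)
s=manip.get_state(); print(s["ee_pos"],s["ee_rot"])
E
```

```text
[ 0.52202895 -0.27945491  0.22758117] [-8.99491988e+01  8.93088324e-03 -9.85028926e+01]
```

View pics/s20.png

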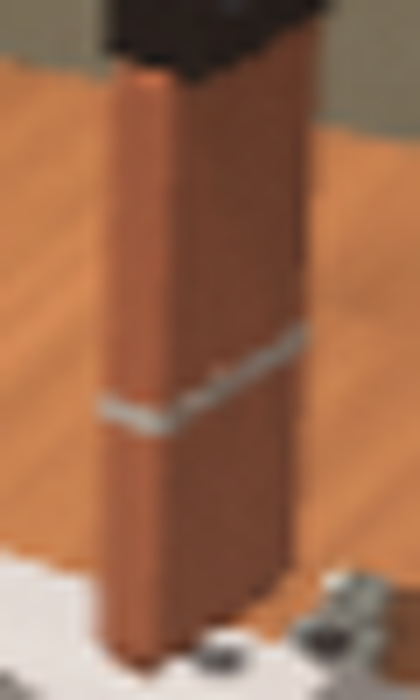

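```bash
cat > bar2.py <<'E'
from h import *
x,y=.006,.022
E={"L":(x,y),"N":(-x,y),"R":(-x,-y)}
def fit2(corn,edges,ee,rot,fixtilt=False,cam="side",bot=[]):
    yaw0=np.radians(rot[2]+90)
    def f(p):
        R=Rn.from_euler('zyx',[p[3],p[4],p[5]]); r=[]
        for k,px in corn: r+=list(proj(cam,R.apply([[*E[k],.05]])+p[:3])[0]-px)
        for k,px in edges:
            q=proj(cam,R.apply([[*E[k],.006],[*E[k],.11]])+p[:3]); t=(px[1]-q[0,1])/(q[1,1]-q[0,1]); r.append(q[0,0]+t*(q[1,0]-q[0,0])-px[0])
        for L,px in bot: r+=list(proj(cam,R.apply([L])+p[:3])[0]-px)
        r+=[(p[2]-(ee[2]-.1009))/.001,(p[3]-yaw0)/.02]
        if fixtilt: r+=[p[4]*1e4,p[5]*1e4]
        return np.array(r)
    s=least_squares(f,[*ee,yaw0,0,0] if 0 else [ee[0],ee[1],ee[2]-.1009,yaw0,0,0]); p=s.x
    J=s.jac; cov=np.linalg.inv(J.T@J)*.2**2
    print("foot",p[:3].round(4),"yaw/ty/tx",np.degrees(p[3:]).round(2),"sd",np.r_[np.sqrt(np.diag(cov))[:3]*1e3,np.degrees(np.sqrt(np.diag(cov))[3:])].round(2),"foot-ee",(p[:2]-np.array(ee[:2])).round(4)); print(s.fun.round(2)); return p
E
python3 - <<'E'
from bar2 import *
c=lambda *a: cp(335,155,14,[a])[0]
corn=[("L",c(100,408)),("N",c(162,428)),("R",c(308,332))]
ed=[("L",c(113,90)),("L",c(99,600)),("N",c(180,100)),("N",c(159,590)),("R",c(318,110)),("R",c(292,550))]
bot=[((-.003,.019,0),c(140,672))]
ee=[0.52203,-0.27945,0.22758];rot=[-89.95,0,-98.50]
for ft in(0,1): fit2(corn,ed,ee,rot,ft,bot=bot)
E
```

```text
foot [ 0.5219 -0.2804  0.1267] yaw/ty/tx [-8.42 -1.76 -2.19] sd [0.54 1.07 0.2  0.21 0.44 0.84] foot-ee [-0.0002 -0.001 ]
[ 0.12 -0.08 -0.    0.04 -0.03 -0.3   0.15 -0.39 -0.18 -0.34  0.17  0.17
  0.34  0.31 -0.02  0.07]
foot [ 0.5202 -0.2782  0.1267] yaw/ty/tx [-8.38 -0.    0.  ] sd [0.3  0.6  0.2  0.21 0.   0.  ] foot-ee [-0.0018  0.0012]
[ 0.13 -0.24  0.02 -0.29 -0.04 -0.07 -0.14 -0.2  -0.49 -0.17 -0.06  0.41
  0.59  0.58 -0.03  0.11 -0.    0.  ]
```

The bar's yaw (-8.4°) fits the slot, and upright within the measuring noise. The estimated aligning position is ee ≈ (0.523,-0.2815). I'll lower to just above the deck (foot about z=0.09) and compare directly.

```bash
python3 go.py 0.523 -0.2815 0.192 -98.6
```

```text
t 19.1 pos [ 0.522  -0.2795  0.2276] rot [-8.995e+01  1.000e-02 -9.850e+01] F [-0.3 -0.8 -3.9] w 0.218
row [0.0019 0.0356 0.0012] [-0.05  0.1  -0.01]
```

Request:
{"method": "drive_tool", "body": {
  "motion": [
    [0.001,0.01,0.001,0,0,0,-1],
    [0.002,0.02,0.0012,0,0.1,0,-1],
    [0.002,0.03,0.0012,0,0.1,0,-1],
    [0.002,0.0345,0.0012,0,0.1,0,-1],
    [0.002,0.0345,0.0012,0,0.1,0,-1]
  ]
}}

```text
time: 19.6
ee_pos: [0.5224, -0.2813, 0.192]
ee_rot: [-90.0, 0.1, -98.6]
wrist_force: [-0.1, -0.1, -3.5]
width: 0.221
```

```bash
python3 go.py 0.523 -0.2815 0.192 -98.6;  python3 - <<'E'
from h import *
im=snapshot("side");save("pics/s21.png",im,(325,160,50,65),11)
im=snapshot("top");save("pics/t21.png",im,(375,225,50,50),12)
E
```

```text
t 19.6 pos [ 0.5224 -0.2813  0.192 ] rot [-9.004e+01  5.000e-02 -9.861e+01] F [-0.1 -0.1 -3.5] w 0.221
row [ 0.0001 -0.      0.0006] [ 0.04 -0.01 -0.05]
```

View pics/s21.png

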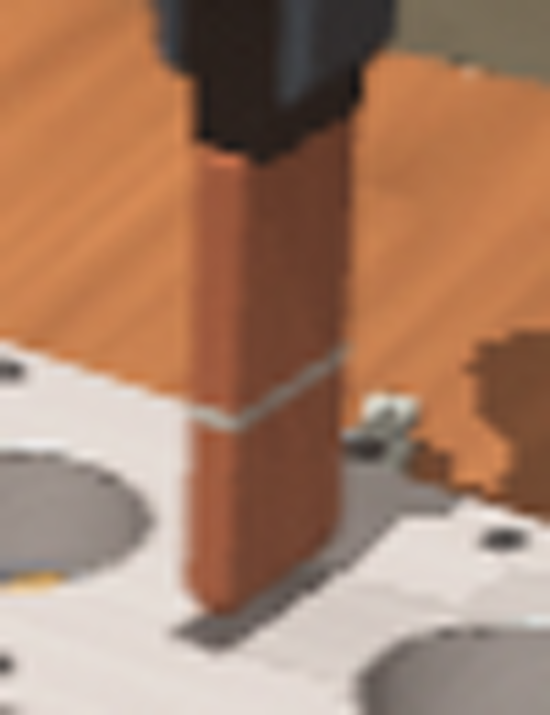

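View pics/t21.png

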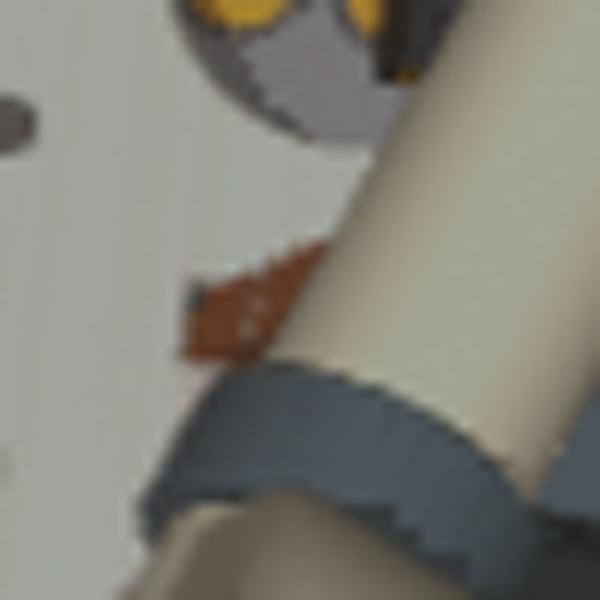

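```bash
python3 - <<'E'
from bar2 import *
np.set_printoptions(precision=4,suppress=True)
c=lambda *a: cp(325,160,11,[a])[0]
corn=[("L",c(190,408)),("N",c(235,425)),("R",c(344,351))]
ed=[("L",c(196,170)),("L",c(188,560)),("N",c(250,175)),("N",c(231,550)),("R",c(353,150)),("R",c(339,510))]
bot=[((-.003,.019,0),c(213,617))]
ee=[0.5224,-0.2813,0.1920];rot=[-90,0,-98.6]
for ft in(0,1): fit2(corn,ed,ee,rot,ft,bot=bot)
# slot corners seen now (top-left two corners at +y end)
print(onz("side",[c(175,633),c(219,651)],.085), "foot vertex at z .0911:",onz("side",[c(213,617)],.0911))
R=Rn.from_euler('z',-8.6,degrees=True)
for nm,o in(("side",[.5214,-.2809,0]),("top",[.5243,-.2829,0])):
    print(nm,"slot corners",(R.apply([[.007,.023,.085],[-.007,.023,.085]])+o),"want foot vertex",R.apply([-.003,.019,.0911])+o)
# top: visible foot points
t=lambda *a: cp(375,225,12,[a])[0]
print("top foot (180,358)/(188,312)",onz("top",[t(180,358),t(187,312)],.0911),onz("top",[t(187,280)],.085),R.apply([[.006,.022,.097],[-.006,.022,.097]])+[.5243,-.2829,0])
print("top model px if centred", (proj("top",R.apply([[.003,.019,.0911],[-.003,.019,.0911],[.006,.022,.0971],[-.006,.022,.0971],[.006,.022,.141],[-.006,.022,.141]])+[.5243,-.2829,0])-[375,225]+.5)*12-.5)
E
```

```text
foot [ 0.5212 -0.2802  0.0911] yaw/ty/tx [-8.41 -0.62  0.08] sd [0.53 1.03 0.2  0.21 0.46 0.87] foot-ee [-0.0012  0.0011]
[-0.21  0.02 -0.06 -0.06  0.26 -0.12  0.14 -0.6  -0.39 -0.23  0.46 -0.11
  0.74  0.16 -0.02  0.17]
foot [ 0.5207 -0.2803  0.0911] yaw/ty/tx [-8.42 -0.    0.  ] sd [0.3  0.58 0.2  0.21 0.   0.  ] foot-ee [-0.0017  0.001 ]
[-0.2   0.05 -0.05 -0.08  0.27 -0.18 -0.11 -0.43 -0.65 -0.08  0.26  0.07
  0.97  0.19 -0.02  0.16 -0.    0.  ]
[[ 0.5317 -0.2603  0.085 ]
 [ 0.5198 -0.2577  0.085 ]] foot vertex at z .0911: [[ 0.5229 -0.2608  0.0911]]
side slot corners [[ 0.5318 -0.2592  0.085 ]
 [ 0.5179 -0.2571  0.085 ]] want foot vertex [ 0.5213 -0.2617  0.0911]
top slot corners [[ 0.5347 -0.2612  0.085 ]
 [ 0.5208 -0.2591  0.085 ]] want foot vertex [ 0.5242 -0.2637  0.0911]
top foot (180,358)/(188,312) [[ 0.5206 -0.2581  0.0911]
 [ 0.5286 -0.2596  0.0911]] [[ 0.5347 -0.261   0.085 ]] [[ 0.5335 -0.262   0.097 ]
 [ 0.5217 -0.2603  0.097 ]]
top model px if centred [[214.8194 302.6461]
 [210.9584 336.6702]
 [206.5134 280.0953]
 [198.7282 348.5857]
 [258.7835 254.5618]
 [250.6858 326.4496]]
```

The bar's foot and the slot agree to about 1 mm in the side view, and tilt is under 1°. The top view shows the blade inside the slot outline, with the slot's left end visible beyond it at about (180,330). I'll go down carefully, watching the force.

Request:
{"method": "drive_tool", "body": {
  "motion": [
    [0.0006,0.002,0.0004,0,0,0,-1],
    [0.0006,0.005,0.0004,0,0,0,-1],
    [0.0006,0.008,0.0004,0,0,0,-1],
    [0.0006,0.008,0.0004,0,0,0,-1]
  ]
}}

```text
time: 20.1
ee_pos: [0.5231, -0.2822, 0.1846]
ee_rot: [-90.0, 0.0, -98.6]
wrist_force: [0.1, -0.6, -3.1]
width: 0.217
```

```bash
python3 go.py 0.5228 -0.282 0.18 -98.6
```

```text
t 20.1 pos [ 0.5231 -0.2822  0.1846] rot [-8.999e+01  3.000e-02 -9.861e+01] F [ 0.1 -0.6 -3.1] w 0.217
row [-0.0001  0.0046 -0.0003] [-0.01 -0.01 -0.03]
```

Request:
{"method": "drive_tool", "body": {
  "motion": [
    [0,0.001,0,0,0,0,-1],
    [0,0.002,0,0,0,0,-1],
    [0,0.003,0,0,0,0,-1],
    [0,0.003,0,0,0,0,-1]
  ]
}}

```text
time: 20.5
ee_pos: [0.523, -0.2822, 0.1815]
ee_rot: [-90.0, 0.0, -98.6]
wrist_force: [-0.1, -0.4, -3.4]
width: 0.216
```

Request:
{"method": "drive_tool", "body": {
  "motion": [
    [0,0.001,0,0,0,0,-1],
    [0,0.002,0,0,0,0,-1],
    [0,0.003,0,0,0,0,-1],
    [0,0.003,0,0,0,0,-1]
  ]
}}

```text
time: 20.9
ee_pos: [0.5236, -0.2824, 0.1787]
ee_rot: [-89.9, 0.0, -98.6]
wrist_force: [4.0, 0.4, -3.1]
width: 0.218
```

A +x side force of 4 N means the -x bevel touches the wall, so I'll shift about 1 mm in +x (tool +z).

Request:
{"method": "drive_tool", "body": {
  "motion": [
    [0,0,0.0006,0,0,0,-1],
    [0,0,0.001,0,0,0,-1],
    [0,0,0.001,0,0,0,-1]
  ]
}}

```text
time: 21.2
ee_pos: [0.5242, -0.2823, 0.1784]
ee_rot: [-90.0, 0.0, -98.6]
wrist_force: [0.6, -0.6, -3.4]
width: 0.215
```

Request:
{"method": "drive_tool", "body": {
  "motion": [
    [0,0.001,0,0,0,0,-1],
    [0,0.002,0,0,0,0,-1],
    [0,0.002,0,0,0,0,-1]
  ]
}}

```text
time: 21.5
ee_pos: [0.524, -0.2822, 0.1762]
ee_rot: [-90.0, 0.0, -98.6]
wrist_force: [1.3, 0.0, -3.8]
width: 0.22
```

Request:
{"method": "drive_tool", "body": {
  "motion": [
    [0,0.001,0.0004,0,0,0,-1],
    [0,0.003,0.0004,0,0,0,-1],
    [0,0.004,0.0004,0,0,0,-1],
    [0,0.004,0.0004,0,0,0,-1]
  ]
}}

```text
time: 21.9
ee_pos: [0.5243, -0.2822, 0.1719]
ee_rot: [-90.0, 0.0, -98.6]
wrist_force: [0.1, -0.2, -3.5]
width: 0.216
```

```bash
python3 go.py 0.5243 -0.2822 0.136 -98.6; python3 - <<'E'
from h import *
im=snapshot("side");save("pics/s22.png",im,(325,150,55,75),10)
print(manip.get_state()["wrist_force"],manip.get_state()["wrist_torque"])
E
```

```text
t 21.9 pos [ 0.5243 -0.2822  0.1719] rot [-9.003e+01  5.000e-02 -9.861e+01] F [ 0.1 -0.2 -3.5] w 0.216
row [0.     0.0359 0.    ] [ 0.03 -0.01 -0.05]
[-0.32240632  0.5818206  -4.13864674] [-0.00972008 -0.14044113 -0.02151173]
```

View pics/s22.png

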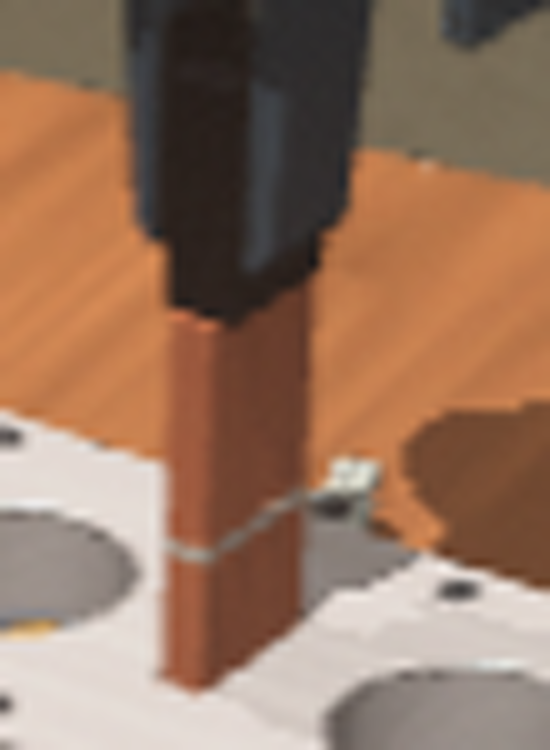

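The bar is 14 mm into the slot with no side force. I'll keep lowering.

Request:
{"method": "drive_tool", "body": {
  "motion": [
    [0,0.002,0,0,0,0,-1],
    [0,0.004,0,0,0,0,-1],
    [0,0.006,0,0,0,0,-1],
    [0,0.008,0,0,0,0,-1],
    [0,0.008,0,0,0,0,-1]
  ]
}}

```text
time: 22.45
ee_pos: [0.5242, -0.2821, 0.1637]
ee_rot: [-90.0, 0.1, -98.6]
wrist_force: [-0.0, -0.0, -4.5]
width: 0.215
```

Request:
{"method": "drive_tool", "body": {
  "motion": [
    [0,0.002,0,0,0,0,-1],
    [0,0.004,0,0,0,0,-1],
    [0,0.006,0,0,0,0,-1],
    [0,0.008,0,0,0,0,-1],
    [0,0.008,0,0,0,0,-1]
  ]
}}

```text
time: 22.95
ee_pos: [0.5241, -0.2821, 0.1554]
ee_rot: [-90.1, 0.1, -98.6]
wrist_force: [-0.1, 0.3, -4.6]
width: 0.215
```

Request:
{"method": "drive_tool", "body": {
  "motion": [
    [0,0.002,0,0,0,0,-1],
    [0,0.004,0,0,0,0,-1],
    [0,0.006,0,0,0,0,-1],
    [0,0.008,0,0,0,0,-1],
    [0,0.008,0,0,0,0,-1]
  ]
}}

```text
time: 23.45
ee_pos: [0.5241, -0.282, 0.1471]
ee_rot: [-90.1, 0.1, -98.6]
wrist_force: [0.9, 0.0, -3.6]
width: 0.218
```

```bash
python3 go.py 0.5243 -0.2822 0.136 -98.6
```

```text
t 23.45 pos [ 0.5241 -0.282   0.1471] rot [-9.007e+01  7.000e-02 -9.861e+01] F [ 0.9  0.  -3.6] w 0.218
row [0.0001 0.0111 0.0002] [ 0.07 -0.01 -0.07]
```

Request:
{"method": "drive_tool", "body": {
  "motion": [
    [0,0.002,0.0002,0,0,0,-1],
    [0,0.004,0.0002,0,0,0,-1],
    [0,0.006,0.0002,0,0,0,-1],
    [0,0.009,0.0002,0,0,0,-1],
    [0,0.0105,0.0002,0,0,0,-1]
  ]
}}

```text
time: 23.95
ee_pos: [0.5241, -0.282, 0.1362]
ee_rot: [-90.1, 0.1, -98.6]
wrist_force: [-0.2, -0.2, -3.9]
width: 0.22
```

Request:
{"method": "drive_tool", "body": {
  "motion": [
    [0,0,0,0,0,0,-1],
    [0,0,0,0,0,0,-1]
  ]
}}

```text
time: 24.15
ee_pos: [0.5241, -0.282, 0.1362]
ee_rot: [-90.1, 0.1, -98.6]
wrist_force: [0.2, -0.8, -5.0]
width: 0.216
```

```bash
python3 go.py 0.5243 -0.2822 0.136 -98.6; python3 - <<'E'
from h import *
im=snapshot("side");save("pics/s23.png",im,(325,170,55,60),11);save("pics/s23b.png",im)
E
```

```text
t 24.15 pos [ 0.5241 -0.282   0.1362] rot [-9.009e+01  9.000e-02 -9.861e+01] F [ 0.2 -0.8 -5. ] w 0.216
row [0.0002 0.0002 0.0002] [ 0.09 -0.01 -0.09]
```

View pics/s23.png

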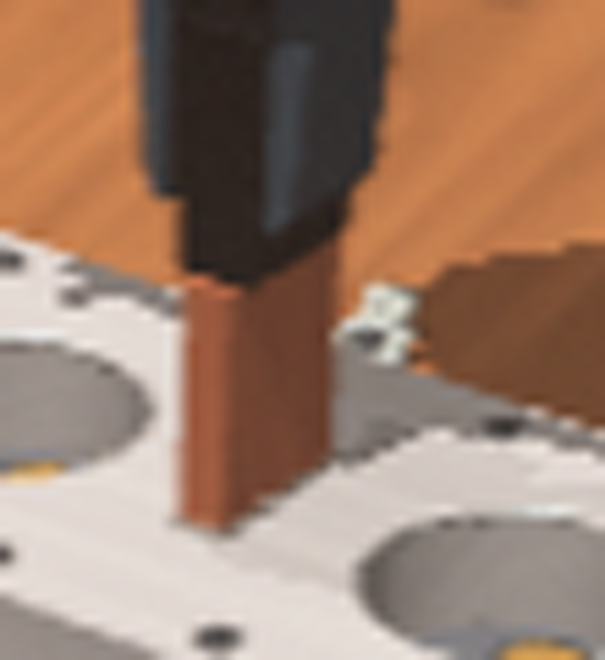

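View pics/s23b.png

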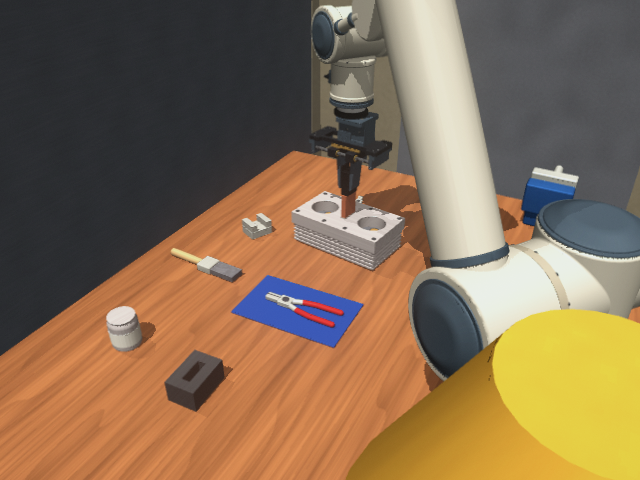

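The white line is not clearly visible at the deck. I'll check the level by projection.

```bash
python3 - <<'E'
from bar2 import *
R=Rn.from_euler('z',-8.5,degrees=True)
# side-frame foot pos at s21 (ee .5224,-.2813) = (.5207,-.2803)
f0=np.array([.5207,-.2803,0]); f1=f0+[.0017,-.0007,0]
k=lambda P:((proj("side",P)-[325,170]+.5)*11-.5).round(0).tolist()
P=[R.apply([-.006,.022,h])+f1 for h in(.083,.085,.087,.145)]
print("N edge at z .083,.085,.087",k(P))
P=[R.apply([.006,.022,h])+f1 for h in(.083,.085,.087)]
print("L edge",k(P)); 
P=[R.apply([-.006,-.022,h])+f1 for h in(.083,.085,.087)]
print("R edge",k(P)); 
k21=lambda P:((proj("side",P)-[325,160]+.5)*11-.5).round(0).tolist()
f=f0+[0,0,.0911]
print("s21 line N/L/R pred",k21([R.apply([*E[q],.05])+f for q in "NLR"]),"obs (235,425),(190,408),(344,351)")
im=snapshot("side"); save("pics/s24.png",im,(335,200,30,30),20)
E
```

```text
N edge at z .083,.085,.087 [[220.0, 548.0], [221.0, 540.0], [221.0, 532.0], [229.0, 295.0]]
L edge [[175.0, 531.0], [175.0, 523.0], [175.0, 515.0]]
R edge [[331.0, 469.0], [331.0, 461.0], [332.0, 453.0]]
s21 line N/L/R pred [[234.0, 424.0], [188.0, 408.0], [347.0, 349.0]] obs (235,425),(190,408),(344,351)
```

View pics/s24.png

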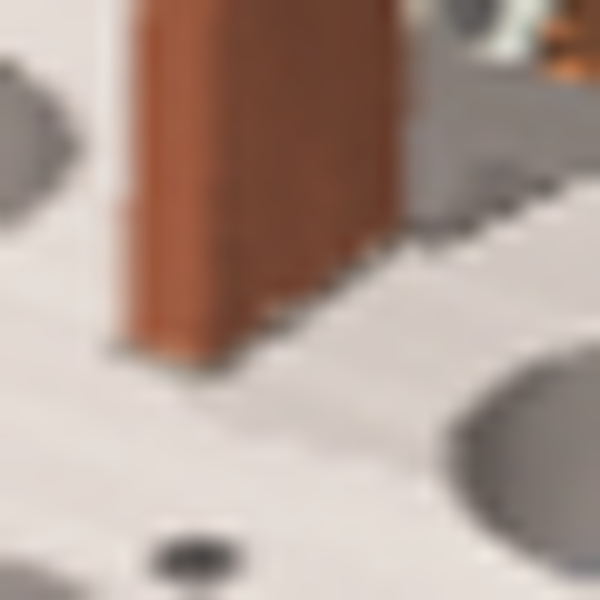

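The projection puts the line's centre at the deck within about 1 mm: predicted N-corner y is 540 at deck height, and the slot edge was seen at 541. Copper ends 1–2 mm above it, so the bar may be slightly low. I'll raise it 1 mm, let it settle and check forces and stillness.

Request:
{"method": "drive_tool", "body": {
  "motion": [
    [0,-0.0005,0,0,0,0,-1],
    [0,-0.001,0,0,0,0,-1],
    [0,-0.001,0,0,0,0,-1],
    [0,-0.001,0,0,0,0,-1]
  ]
}}

```text
time: 24.65
ee_pos: [0.5242, -0.282, 0.1373]
ee_rot: [-90.1, 0.1, -98.6]
wrist_force: [-0.5, 0.7, -3.6]
width: 0.22
```

```bash
python3 - <<'E'
from h import *
im=snapshot("side");save("pics/s25.png",im,(335,195,30,30),20)
im=snapshot("top");save("pics/t25.png",im)
s=manip.get_state();print({k:np.round(v,3) for k,v in s.items()})
p=[(265,290)]
E
```

```text
{'time': np.float64(24.75), 'joint_positions': array([-3.4048e+01,  2.9013e+01,  8.4930e+01,  4.0000e-02,  6.6173e+01,
       -2.5458e+01]), 'joint_vel': array([ 0.068, -0.155,  0.071,  0.013,  0.042,  0.089]), 'joint_efforts': array([-1.0000e-03, -8.7334e+01, -3.5349e+01,  4.7000e-02,  8.1000e-02,
       -0.0000e+00]), 'ee_pos': array([ 0.524, -0.282,  0.137]), 'ee_rot': array([-9.0089e+01,  8.2000e-02, -9.8607e+01]), 'wrist_force': array([ 0.256,  0.336, -4.023]), 'wrist_torque': array([-0.013, -0.106, -0.018]), 'width': np.float64(0.218)}
```

View pics/s25.png

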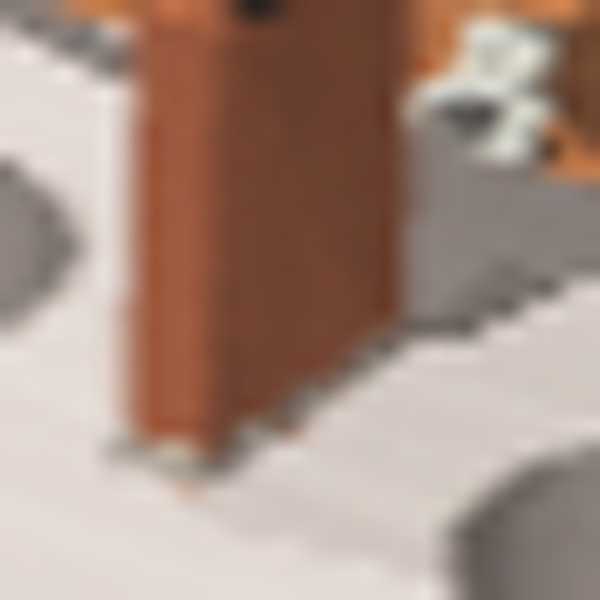

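View pics/t25.png

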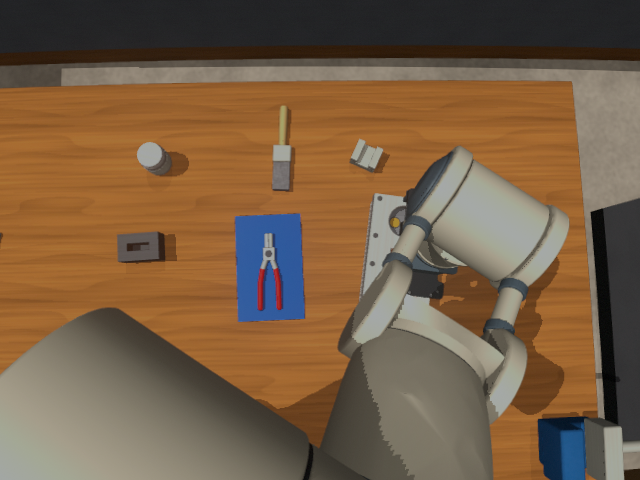

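The white line now shows right at the deck, at (180,455) in the crop. The top view shows the pliers centred on the mat at (268,270), with the brush, tin and block where they were. I'm handing the job in.

```bash
python3 -c "
from rig import workorder; print(workorder.hand_in())"
```

```text
the job is handed in; nothing more can be done
None
```

I laid the pliers flat in the middle of the blue mat and let them go. I then took the bar from its stand and lowered it into the slot, where the gripper still holds it; the job was handed in at about 25 s of the 64 s limit.

**Last checks before hand-in:**
- **White line:** it shows right at the deck in the side view. Working from the lift height, the foot is about 36 mm above the bench, against a target of 35.
- **Bar in the slot:** the tool was vertical within 0.1° and turned to the slot within about 0.1°. A picture fit of the bar just before it went in gave less than 1° of tilt, with about 1° of uncertainty.
- **Force:** side force was under 1 N, and the 4 N of vertical force is just the bar's weight.
- **Other objects:** the pliers are central on the mat, and the brush, tin and steel block look unmoved.

**What failed or disagreed:**
- **First grasp of the pliers:** it closed on nothing. The pictures show the real fingertips about 19–20 mm above the reported tool point. I allowed for that from then on, and the second grasp held.
- **Setting the pliers down:** the last millimetre gave a brief 28 N push at the wrist.
- **Slot position:** the two cameras disagreed by about 3 mm, so I lined the bar up within the side picture only. One 4 N side touch on the way in went away after a 1 mm shift.
- **Earlier tilt fits:** two earlier fits of the bar's tilt gave 2–3°, in opposite directions. I took these as measurement noise.

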